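# Twist a spring channel nut into the bench mounting rail

## Task

Fit the spring channel nut into the mounting rail on the bench: lower it lengthwise through the rail's slot near the middle of the rail, press it down gently against its spring, give it a quarter turn and let the spring lift it so that both its grooves catch on the rail's lips, then let go. The rail may sit off the centre of its base plate, so feel or look for the slot and never force the nut against the rail. Leave the timer, the tape roll and the black marker where they are.

Things in the scene. Friction and masses are not known exactly. Their poses are not given: they have to be found in the camera images.
- channel_nut: Loose steel channel nut, about 90 g, standing upright on the bench on its spring foot, origin 25 mm above the bench. Origin: centre of its plate's underside; z up, x along its long side (a half turn about z looks the same). Plate 37 mm (x) by 21.5 mm (y), corners cut back, 10 mm thick; in its top two grooves run along y at x = +-13.25 mm, each 6 mm wide, 4 mm deep.
- nut_grip (a point): Centre of the nut's grey plastic thumb grip, 40 mm above the nut's origin. The grip is 30 mm (nut x) by 12 mm (nut y) and 28 mm high (26 to 54 mm above the origin): pinch it across its 12 mm. A 10 mm stem joins it to the plate.
- nut_spring (a point): Underside of the nut's free foot pad, 25 mm under the nut's origin. Pad 30 mm (nut x) by 18 mm (nut y), 5 mm thick with rounded long sides, on a coil spring under the plate. It can be pushed up 19 mm: 1.2 N at the start and 0.4 N more per mm (8.8 N at the end of travel, solid beyond).
- rail_base: Fixed grey base plate 110 mm (x) by 260 mm (y), 8 mm thick, origin under its centre, z = 0 on the bench. On it a steel channel rail lies along y: 236 mm long, 50 mm wide, capped ends, slot along its top. The rail is parallel to the plate but its centre line lies anywhere up to 15 mm to either side (x) of the plate's, which no listed pose tells; it does not move during the work.
- base_line (a point): Point above the base plate's centre (its axes are the plate's) at the height of the rail's top, 42 mm above the bench. It is NOT the slot's centre, which lies up to 15 mm to either side in x. The slot is 24 mm wide; the nut enters with its long side along the rail. Rail inside: floor 11 mm above the bench, 44 mm wide.
- lip_level (a point): Point above the base plate's centre at the height of the lower rims of the rail's lips, 34 mm above the bench. The lips end in turned-down edges 2.5 mm thick. Pressed until its origin is below 24 mm above the bench (spring 6 N or more), the nut turns freely; at a quarter turn it rises until the rims lie in its grooves, origin then 28 mm above the bench.
- timer: Bystander: white timer 60 x 64 x 19 mm, loose on the bench; origin under its centre.
- label_tape: Bystander: roll of tape 68 mm across, 19 mm high, lying on the bench; origin under its centre.
- marker_black: Bystander: black and white marker pen 137 x 11 x 12 mm, lying on the bench; origin under its centre.
Mind the look-alikes: they are no part of the job. Of the things like the channel_nut, leave any that is purple; of the rest the larger one is meant.

How it is judged:
By the outcome, as a careful person would: the job done as asked, in the order asked, and still so for the second after the job is handed in, with the robot touching nothing.
It also fails if it takes over 64 s, if anything falls off the work surface, if the arm or the gripper's body presses on something with over 40 N, if the wrist force passes 120 N, or if a joint passes its speed limit or range.

## Robot

A 6-joint arm with a two-finger parallel gripper is mounted at the origin on a cart in front of the work surface, level with it; the furniture and walls round the work are solid. World frame = base frame: x ahead of the robot, y to its left, z up, the work surface at z = 0. Lengths are in m, angles in rad, forces in N, time in s.
With the tool pointing down it reaches from about 0.275 to 0.825 m from the base axis. Payload 5.2 kg.
Tool frame: the origin (TCP) lies where the fingers leave the gripper's body, on its centre line; the fingertips stand 84 mm ahead of it and the grasp point (between the pads) lies 65 mm ahead of it; z points along the fingers, y is the direction in which the jaws open and shut (so a half turn about z gives the same grasp; the last joint's range is limited). The gripper opens to 93 mm and grips with 3 to 60 N. Pads are 15 mm wide; open, the fingers measure 128 mm over their backs; the gripper's body (75 mm by 188 mm) begins 65 mm behind the grasp point.
Start: joints at [0.998, 0.259, 1.535, -0, 1.348, -0.203], TCP at [0.199, 0.513, 0.303] pointing down, gripper open.
Joint ranges: [-3.14, 3.14], [-0.91, 2.08], [0.19, 2.58], [-1.22, 4.36], [0.22, 2.71], [-3.12, 3.12]. Speed limits (rad/s): [2.57, 2.57, 3.14, 3.14, 3.14, 3.14].

## Interface

Orientations are given as a rotation vector (axis times angle).
In Python, from workcell import r, camera, camera_params gives the robot as it stands.
- The arm moves only by the tool jog_arm, never from a script. Its argument "rows" is a list of rows, each an object of numbers: "x", "y", "z": the shift along the tool's x, y, z as a fraction of full scale; "wx", "wy", "wz": the turn, a rotation vector about the tool's x, y, z as a fraction of full scale; "fingers": the closure, from 0 (fully open) to 1 (shut). A call has exactly 10 rows; each row shifts and turns the pose as measured when the row begins, along the tool's axes as they then stand; what a row does not reach is not made up. Full scale, the value 1, is 0.04 m for a shift and 0.08 rad for a turn. A row lasts 1/8 s, in which the tool goes at most 62.5 mm and 10.7 degrees, less where a joint would pass 70% of its speed; a pose out of reach is approached as far as the arm can. A call with a number of a shift or a turn outside -1 to 1 is refused whole. A call with a gripper value outside its range is refused whole. The fingers move at their own pace and stop on an object; the grip force is fixed at half the most. Time passes only in rows, so rows that do not move let the fingers close, or fill a call up. It gives the time, the measured TCP pose, the force and the opening at its end, in the units of the state.
- r.state(): the state, without advancing time (a new reading comes with each control period).
- camera(name): name is "side" or "top" or "wrist"; returns (picture, depth): 420x560x3 uint8, red, green, blue; 420x560 float32, m along the optical axis (not along the pixel's ray), 0 where there is no reading.
- camera_params(name): a dict with "mtx" (3x3 intrinsics, pixels), "extrinsics" (4x4, takes a point from world to camera coordinates). Camera axes: x right, y up, looking along -z (the intrinsics and any distortion apply to the point x, -y, -z); pixel columns grow to the right and rows downward; lengths in m; the calibration is good to about 2 mm. A picture is of the moment at which its call begins: read the wrist's pose just before it. camera_params takes no time and is no camera call; for the wrist camera it gives the pose at the moment of the call.
- r.finish_job(): hands the job in, once; it reports no verdict.
The state is a dict: "time_s": time; "joints": joint angles; "qd": joint speeds; "joint_efforts": joint torques, N m; "eef_pos": TCP position; "eef_rot": TCP orientation; "ft_force": force on the tool from outside, world axes, zero at the start; "moment": the same for the moment, N m; "finger_gap": finger opening in m.
Only numpy, scipy, OpenCV 4.12 (cv2) and the standard library are available. Lean on these libraries where they do the work, as an engineer would, in place of code of your own. Each camera call takes 0.05 s, during which the arm holds its last target.

## Working session

There is one attempt and no reset: what is moved stays moved. The work goes in short steps, Python scripts to look and compute and a tool call to move; the robot and the scene stay as the last step left them, time stands still between calls to the robot, and variables do not carry over. Pictures are saved under pics/ and viewed, and the job is handed in when it is done.

Besides the shell and the picture viewer there is one more tool, called after "Call:" as name(argument=value, ...), one argument or row to a line, values as JSON. jog_arm: Moves the arm, as the interface text tells. Its arguments: {"type":"object","properties":{"rows":{"type":"array","items":{"type":"object","properties":{"x":{"type":"number","minimum":-1,"maximum":1},"y":{"type":"number","minimum":-1,"maximum":1},"z":{"type":"number","minimum":-1,"maximum":1},"wx":{"type":"number","minimum":-1,"maximum":1},"wy":{"type":"number","minimum":-1,"maximum":1},"wz":{"type":"number","minimum":-1,"maximum":1},"fingers":{"type":"number"}}}}},"required":["rows"]}

```bash
mkdir -p pics; ls; python3 - <<'E'
from workcell import r,camera,camera_params
import cv2,numpy as np
print(r.state())
for n in ["top","side","wrist"]:
    p,d=camera(n); cv2.imwrite(f"pics/{n}0.png",p[:,:,::-1]); np.save(f"{n}0.npy",d)
    c=camera_params(n); np.savez(f"{n}0.npz",**{k:np.array(v) for k,v in c.items()}); print(n,c)
E
```

```text
pics
{'time_s': 0.0, 'joints': array([ 9.98191129e-01,  2.59316935e-01,  1.53609296e+00, -6.31178741e-05,
        1.34798707e+00, -2.02814725e-01]), 'qd': array([-0.00063128,  0.00196939, -0.0019592 ,  0.00119458, -0.00153599,
       -0.00059289]), 'joint_efforts': array([ 1.94622335e-03, -4.37319982e+01, -2.84007168e+01,  7.18924776e-02,
        4.11286298e-02, -1.53626056e-04]), 'eef_pos': array([0.1985593 , 0.51247341, 0.30192764]), 'eef_rot': array([-5.77424809e-01, -3.08743424e+00,  2.65986069e-03]), 'ft_force': array([ 0.51104723,  0.57117968, -0.58186172]), 'moment': array([-0.02356095, -0.01213975,  0.01167403]), 'finger_gap': 0.09294751842232404}
top {'mtx': array([[543.08297277,   0.        , 275.47570506],
       [  0.        , 543.08297277, 203.73900554],
       [  0.        ,   0.        ,   1.        ]]), 'extrinsics': array([[ 0.00494298, -0.99975826,  0.02142388, -0.11324951],
       [ 0.99793001,  0.00630539,  0.06399958, -0.56552803],
       [-0.0641192 ,  0.02106319,  0.99771994, -1.06742732],
       [ 0.        ,  0.        ,  0.        ,  1.        ]])}
side {'mtx': array([[513.73711511,   0.        , 277.07874131],
       [  0.        , 513.73711511, 215.96322977],
       [  0.        ,   0.        ,   1.        ]]), 'extrinsics': array([[ 0.99849853, -0.05158927,  0.01841827, -0.5761358 ],
       [ 0.01863243,  0.63604063,  0.77143059,  0.01821209],
       [-0.05151231, -0.76992913,  0.63604687, -1.1399331 ],
       [ 0.        ,  0.        ,  0.        ,  1.        ]])}
wrist {'mtx': array([[364.29461343,   0.        , 281.9425524 ],
       [  0.        , 364.29461343, 205.93906132],
       [  0.        ,   0.        ,   1.        ]]), 'extrinsics': array([[ 0.36287604,  0.9318346 , -0.00229235, -0.54942575],
       [-0.89348883,  0.34724282, -0.28478087,  0.03137244],
       [-0.26457267,  0.10538834,  0.9585899 , -0.39246571],
       [ 0.        ,  0.        ,  0.        ,  1.        ]])}
```

View pics/top0.png

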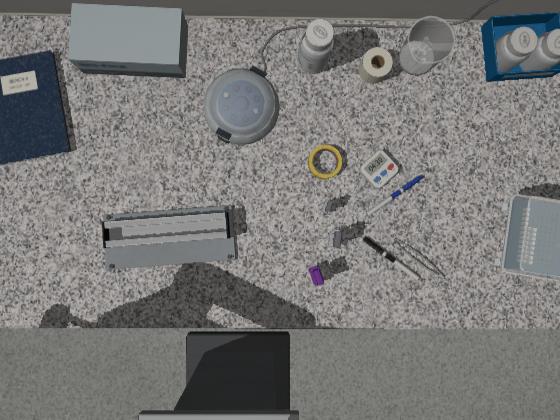

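View pics/side0.png

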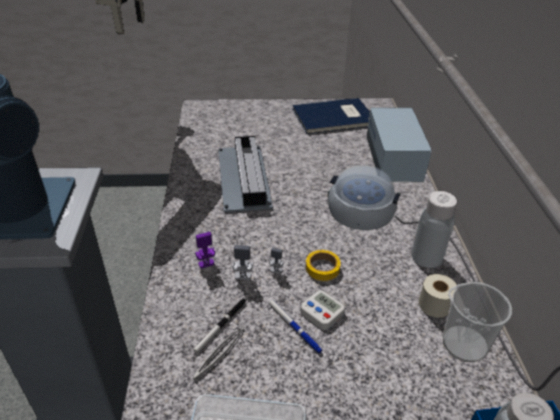

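View pics/wrist0.png

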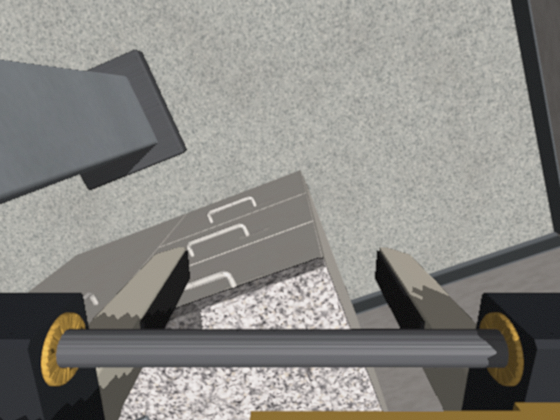

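The nut candidates in the top view are purple (317,274), the larger grey one (345,236) and the smaller grey one (335,204). The grey one at (345,236) fits the description, since it isn't purple and is the larger of the other two. I'll confirm with a crop.

```bash
python3 - <<'E'
import cv2,numpy as np
t=cv2.imread("pics/top0.png"); s=cv2.imread("pics/side0.png")
a=cv2.resize(t[180:300,290:390],None,fx=5,fy=5,interpolation=cv2.INTER_CUBIC)
b=cv2.resize(s[220:300,180:300],None,fx=6,fy=6,interpolation=cv2.INTER_CUBIC)
c=cv2.resize(t[195:280,95:255],None,fx=5,fy=5,interpolation=cv2.INTER_CUBIC)
for n,i in zip("abc",(a,b,c)): cv2.imwrite(f"pics/crop_{n}.png",i)
E
```

```text
(no output)
```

View pics/crop_a.png

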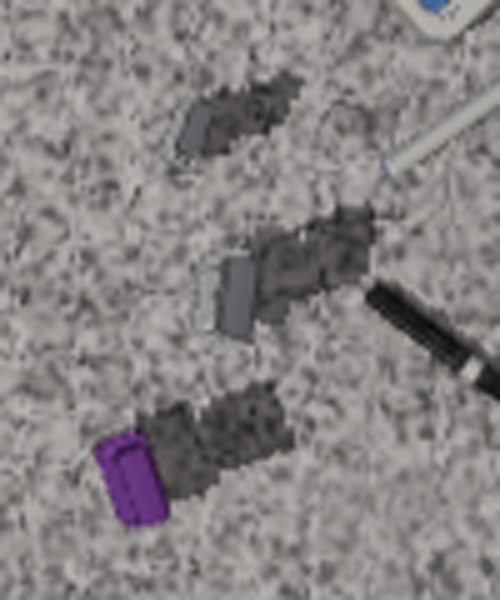

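View pics/crop_b.png

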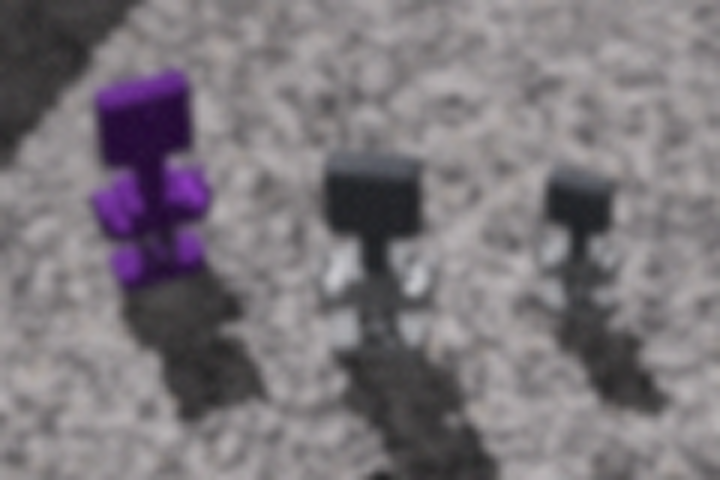

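View pics/crop_c.png

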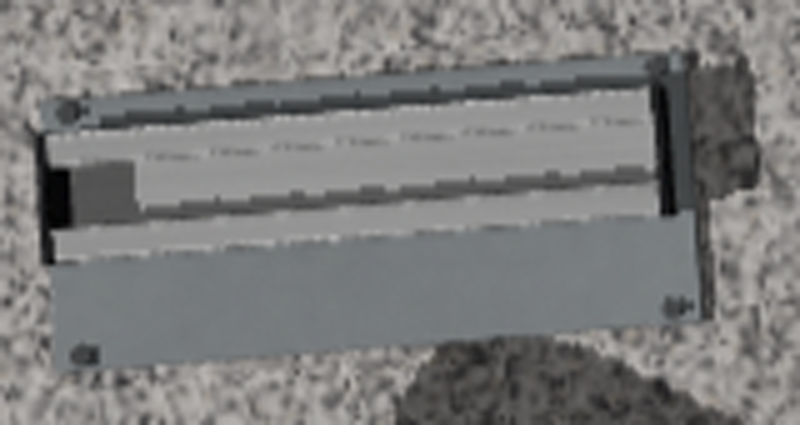

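Confirmed: the middle grey nut at (345,236) is the larger grey one, with its grip top at about (337,239). The rail runs from about (104,230) to (226,222). Next I'll work out coordinates.

```bash
cat > h.py <<'E'
import numpy as np,cv2
def load(n): 
    z=np.load(n+".npz"); return z['mtx'],z['extrinsics']
def ray(c,u,v):
    K,E=c; p=np.array([(u-K[0,2])/K[0,0],(v-K[1,2])/K[1,1]]); d=np.array([p[0],-p[1],-1.])
    R=E[:3,:3]; o=-R.T@E[:3,3]; return o,R.T@d
def onz(c,u,v,z):
    o,d=ray(c,u,v); return o+d*(z-o[2])/d[2]
def proj(c,P):
    K,E=c; q=E[:3,:3]@np.asarray(P)+E[:3,3]; return K[0,0]*q[0]/-q[2]+K[0,2], K[1,1]*q[1]/q[2]+K[1,2]
E
python3 - <<'E'
from h import *
c=load("top0"); 
f=lambda x,y:(x/5+290,y/5+180); g=lambda x,y:(x/5+95,y/5+195)
print("cam",-c[1][:3,:3].T@c[1][:3,3])
for p in [(223,253),(257,258),(250,338),(217,330),(237,296)]: print("grip",onz(c,*f(*p),.079).round(4))
for n,p in zip("TL BL TR BR".split(),[(48,133),(53,262),(650,88),(655,212)]): print(n,onz(c,*g(*p),.042).round(4))
for p in [(140,157),(650,122),(135,210),(655,177)]: print("slot",onz(c,*g(*p),.042).round(4))
for p in [(40,100),(690,50),(705,318),(55,368)]: print("base",onz(c,*g(*p),.008).round(4))
s=load("side0"); h=lambda x,y:(x/6+180,y/6+220)
for p in [(330,160),(420,160),(375,168)]: print("side grip",onz(s,*h(*p),.079).round(4))
d=np.load("top0.npy"); K,E=c
for u,v in [(337,240),(175,215),(175,225),(175,232),(175,240),(175,255)]:
    o,dd=ray(c,u,v); print(u,v,(o+dd*d[v,u]).round(4))
E
```

```text
cam [ 0.49647459 -0.08717283  1.10361332]
grip [ 0.5122 -0.2208  0.079 ]
grip [ 0.5104 -0.2337  0.079 ]
grip [ 0.4802 -0.2309  0.079 ]
grip [ 0.4832 -0.2185  0.079 ]
grip [ 0.496  -0.2261  0.079 ]
TL [0.5278 0.2222 0.042 ]
BL [0.4779 0.219  0.042 ]
TR [ 0.5467 -0.0111  0.042 ]
BR [ 0.4984 -0.0135  0.042 ]
slot [0.5187 0.1864 0.042 ]
slot [ 0.5334 -0.0112  0.042 ]
slot [0.4982 0.1879 0.042 ]
slot [ 0.512  -0.0134  0.042 ]
base [0.5421 0.2356 0.008 ]
base [ 0.5638 -0.0246  0.008 ]
base [ 0.4561 -0.0316  0.008 ]
base [0.4352 0.227  0.008 ]
side grip [ 0.4867 -0.227   0.079 ]
side grip [ 0.5141 -0.2279  0.079 ]
side grip [ 0.5004 -0.231   0.079 ]
337 240 [ 0.4945 -0.2253  0.0793]
175 215 [0.5429 0.0918 0.0074]
175 225 [0.5228 0.0911 0.0095]
175 232 [0.5087 0.0909 0.0095]
175 240 [0.4928 0.0859 0.0388]
175 255 [0.4627 0.0907 0.0059]
```

```bash
cat >> h.py <<'E'
from scipy.spatial.transform import Rotation as Ro
def plan(s,xyz,yaw_y_deg,nmin=1,turn=True):
    """s state; rows to go to xyz (TCP) with tool down, tool y at yaw; prints rows"""
    R=Ro.from_rotvec(s['eef_rot']); p=np.array(s['eef_pos'])
    y=np.deg2rad(yaw_y_deg); Y=np.array([np.cos(y),np.sin(y),0]);Z=np.array([0,0,-1.]);X=np.cross(Y,Z)
    T=Ro.from_matrix(np.c_[X,Y,Z]); w=(R.inv()*T).as_rotvec(); d=np.array(xyz)-p
    n=max(nmin,int(np.ceil(np.linalg.norm(d)/.0395)),int(np.ceil(np.linalg.norm(w)/.0795)) if turn else 1)
    print("n",n,"w tot/0.08",(w/.08).round(3),"d tool/0.04",(R.inv().apply(d)/.04).round(3))
    for i in range(n):
        Ri=R*Ro.from_rotvec(w*i/n); q=Ri.inv().apply(d/n)/.04
        print(i,q.round(3),(w/n/.08).round(3))
def show(s):
    R=Ro.from_rotvec(s['eef_rot']).as_matrix()
    print("t",round(s['time_s'],2),"p",np.round(s['eef_pos'],4),"yawy",round(np.degrees(np.arctan2(R[1,1],R[0,1])),2),"z",R[:,2].round(4),"F",np.round(s['ft_force'],2),"M",np.round(s['moment'],3),"gap",round(s['finger_gap'],4))
E
python3 - <<'E'
from h import *
from workcell import r
s=r.state(); show(s)
c=load("wrist0"); K,E=c; R=Ro.from_rotvec(s['eef_rot']).as_matrix()
o=-E[:3,:3].T@E[:3,3]; print("cam in tool",R.T@(o-s['eef_pos']), "view dir tool",R.T@(-E[2,:3]),"img right in tool",R.T@E[0,:3])
print("grasp pt px",proj(c,s['eef_pos']+R@[0,0,.065]))
plan(s,[.513-.0,.06,.30],85)
E
```

```text
t 0.15 p [0.1986 0.5126 0.3021] yawy 68.81 z [-8.0e-04 -1.2e-03 -1.0e+00] F [-0.5  -0.01 -1.17] M [0.005 0.004 0.035] gap 0.0928
cam in tool [ 0.08076654  0.00062249 -0.08175387] view dir tool [-0.2850588  -0.00131305  0.95850913] img right in tool [-1.57858200e-03  9.99998349e-01  9.00415427e-04]
grasp pt px (np.float64(281.13502003559324), np.float64(285.12897397325673))
n 14 w tot/0.08 [-0.017 -0.006 -3.531] d tool/0.04 [-11.418  -7.709   0.06 ]
0 [-0.816 -0.551  0.004] [-0.001 -0.    -0.252]
1 [-0.804 -0.567  0.004] [-0.001 -0.    -0.252]
2 [-0.793 -0.583  0.004] [-0.001 -0.    -0.252]
3 [-0.781 -0.599  0.004] [-0.001 -0.    -0.252]
4 [-0.769 -0.615  0.004] [-0.001 -0.    -0.252]
5 [-0.756 -0.63   0.004] [-0.001 -0.    -0.252]
6 [-0.743 -0.645  0.004] [-0.001 -0.    -0.252]
7 [-0.73  -0.66   0.004] [-0.001 -0.    -0.252]
8 [-0.716 -0.675  0.004] [-0.001 -0.    -0.252]
9 [-0.703 -0.689  0.004] [-0.001 -0.    -0.252]
10 [-0.689 -0.703  0.004] [-0.001 -0.    -0.252]
11 [-0.674 -0.717  0.004] [-0.001 -0.    -0.252]
12 [-0.66  -0.73   0.004] [-0.001 -0.    -0.252]
13 [-0.645 -0.743  0.004] [-0.001 -0.    -0.252]
```

Call:
jog_arm(
  rows=[
    {"x": -0.81,"y": -0.55,"wz": -0.25},
    {"x": -0.8,"y": -0.57,"wz": -0.25},
    {"x": -0.79,"y": -0.58,"wz": -0.25},
    {"x": -0.78,"y": -0.6,"wz": -0.25},
    {"x": -0.77,"y": -0.61,"wz": -0.25},
    {"x": -0.76,"y": -0.63,"wz": -0.25},
    {"x": -0.74,"y": -0.64,"wz": -0.25},
    {"x": -0.73,"y": -0.66,"wz": -0.25},
    {"x": -0.72,"y": -0.67,"wz": -0.25},
    {"x": -0.7,"y": -0.69,"wz": -0.25},
  ],
)

```text
$.rows[0]: bad value
```

```bash
python3 - <<'E'
from h import *
from workcell import r
s=r.state(); show(s); plan(s,[.49,.09,.30],85,6)
E
```

```text
t 0.15 p [0.1986 0.5126 0.3021] yawy 68.81 z [-8.0e-04 -1.2e-03 -1.0e+00] F [-0.5  -0.01 -1.17] M [0.005 0.004 0.035] gap 0.0928
n 13 w tot/0.08 [-0.017 -0.006 -3.531] d tool/0.04 [-10.611  -7.217   0.06 ]
0 [-0.816 -0.555  0.005] [-0.001 -0.    -0.272]
1 [-0.804 -0.573  0.005] [-0.001 -0.    -0.272]
2 [-0.791 -0.59   0.005] [-0.001 -0.    -0.272]
3 [-0.778 -0.607  0.005] [-0.001 -0.    -0.272]
4 [-0.765 -0.624  0.004] [-0.001 -0.    -0.272]
5 [-0.751 -0.64   0.004] [-0.001 -0.    -0.272]
6 [-0.737 -0.657  0.004] [-0.001 -0.    -0.272]
7 [-0.723 -0.672  0.004] [-0.001 -0.    -0.272]
8 [-0.708 -0.688  0.004] [-0.001 -0.    -0.272]
9 [-0.693 -0.703  0.004] [-0.001 -0.    -0.272]
10 [-0.677 -0.718  0.004] [-0.001 -0.    -0.272]
11 [-0.662 -0.733  0.004] [-0.001 -0.    -0.272]
12 [-0.645 -0.747  0.004] [-0.001 -0.    -0.272]
```

All fields may be required.

Call:
jog_arm(
  rows=[
    {"x": -0.81,"y": -0.55,"z": 0,"wx": 0,"wy": 0,"wz": -0.25,"fingers": 0},
    {"x": -0.8,"y": -0.57,"z": 0,"wx": 0,"wy": 0,"wz": -0.25,"fingers": 0},
    {"x": -0.79,"y": -0.58,"z": 0,"wx": 0,"wy": 0,"wz": -0.25,"fingers": 0},
    {"x": -0.78,"y": -0.6,"z": 0,"wx": 0,"wy": 0,"wz": -0.25,"fingers": 0},
    {"x": -0.77,"y": -0.61,"z": 0,"wx": 0,"wy": 0,"wz": -0.25,"fingers": 0},
    {"x": -0.76,"y": -0.63,"z": 0,"wx": 0,"wy": 0,"wz": -0.25,"fingers": 0},
    {"x": -0.74,"y": -0.64,"z": 0,"wx": 0,"wy": 0,"wz": -0.25,"fingers": 0},
    {"x": -0.73,"y": -0.66,"z": 0,"wx": 0,"wy": 0,"wz": -0.25,"fingers": 0},
    {"x": -0.72,"y": -0.67,"z": 0,"wx": 0,"wy": 0,"wz": -0.25,"fingers": 0},
    {"x": -0.7,"y": -0.69,"z": 0,"wx": 0,"wy": 0,"wz": -0.25,"fingers": 0},
  ],
)

```text
time_s: 1.4
eef_pos: [0.428, 0.1823, 0.2998]
eef_rot: [-0.246, -3.128, 0.005]
ft_force: [0.5, 0.8, -0.1]
finger_gap: 0.093
```

```bash
python3 - <<'E'
from h import *
from workcell import r
s=r.state(); show(s); plan(s,[.49,.09,.30],85,6)
E
```

```text
t 1.4 p [0.428  0.1823 0.2998] yawy 80.99 z [-0.0038 -0.0029 -1.    ] F [ 0.54  0.82 -0.09] M [ 0.008 -0.022 -0.058] gap 0.093
n 6 w tot/0.08 [-0.042 -0.043 -0.875] d tool/0.04 [-1.891 -2.036 -0.003]
0 [-0.315 -0.339 -0.001] [-0.007 -0.007 -0.146]
1 [-0.311 -0.343 -0.001] [-0.007 -0.007 -0.146]
2 [-0.307 -0.347 -0.001] [-0.007 -0.007 -0.146]
3 [-0.303 -0.35  -0.001] [-0.007 -0.007 -0.146]
4 [-0.299 -0.354 -0.001] [-0.007 -0.007 -0.146]
5 [-0.295 -0.357 -0.001] [-0.007 -0.007 -0.146]
```

Call:
jog_arm(
  rows=[
    {"x": -0.37,"y": -0.4,"z": 0,"wx": -0.01,"wy": -0.01,"wz": -0.18,"fingers": 0},
    {"x": -0.37,"y": -0.4,"z": 0,"wx": -0.01,"wy": -0.01,"wz": -0.18,"fingers": 0},
    {"x": -0.37,"y": -0.41,"z": 0,"wx": -0.01,"wy": -0.01,"wz": -0.18,"fingers": 0},
    {"x": -0.36,"y": -0.41,"z": 0,"wx": -0.01,"wy": -0.01,"wz": -0.18,"fingers": 0},
    {"x": -0.36,"y": -0.42,"z": 0,"wx": 0,"wy": 0,"wz": -0.18,"fingers": 0},
    {"x": 0,"y": 0,"z": 0,"wx": 0,"wy": 0,"wz": 0,"fingers": 0},
    {"x": 0,"y": 0,"z": 0,"wx": 0,"wy": 0,"wz": 0,"fingers": 0},
    {"x": 0,"y": 0,"z": 0,"wx": 0,"wy": 0,"wz": 0,"fingers": 0},
    {"x": 0,"y": 0,"z": 0,"wx": 0,"wy": 0,"wz": 0,"fingers": 0},
    {"x": 0,"y": 0,"z": 0,"wx": 0,"wy": 0,"wz": 0,"fingers": 0},
  ],
)

```text
time_s: 2.65
eef_pos: [0.4907, 0.0883, 0.2979]
eef_rot: [-0.136, -3.134, -0.001]
ft_force: [0.7, -0.4, -0.1]
finger_gap: 0.0928
```

```bash
cat >> h.py <<'E'
def snap(n,tag):
    from workcell import camera,camera_params
    c=camera_params(n); p,d=camera(n); cv2.imwrite(f"pics/{tag}.png",p[:,:,::-1]); np.save(tag+".npy",d)
    np.savez(tag+".npz",mtx=c['mtx'],extrinsics=c['extrinsics'])
E
python3 - <<'E'
from h import *
from workcell import r
s=r.state(); show(s); snap("wrist","w1")
E
```

```text
t 2.65 p [0.4907 0.0883 0.2979] yawy 85.04 z [-4.7e-03  7.0e-04 -1.0e+00] F [ 0.72 -0.38 -0.12] M [ 0.083 -0.006  0.037] gap 0.0928
```

View pics/w1.png

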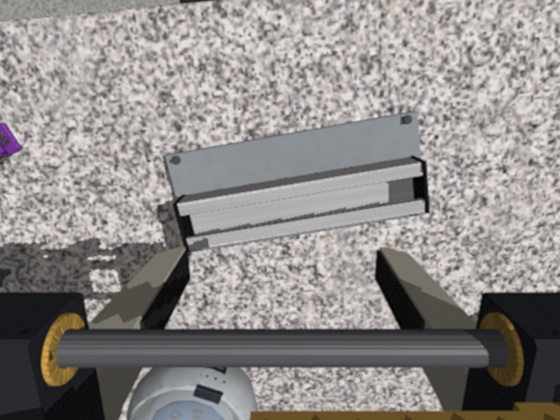

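```bash
python3 - <<'E'
import cv2
s=cv2.imread("pics/w1.png"); cv2.imwrite("pics/w1c.png",cv2.resize(s[140:260,160:300],None,fx=5,fy=5,interpolation=cv2.INTER_CUBIC))
cv2.imwrite("pics/w1d.png",cv2.resize(s[140:260,290:440],None,fx=5,fy=5,interpolation=cv2.INTER_CUBIC))
E
```

```text
(no output)
```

View pics/w1c.png

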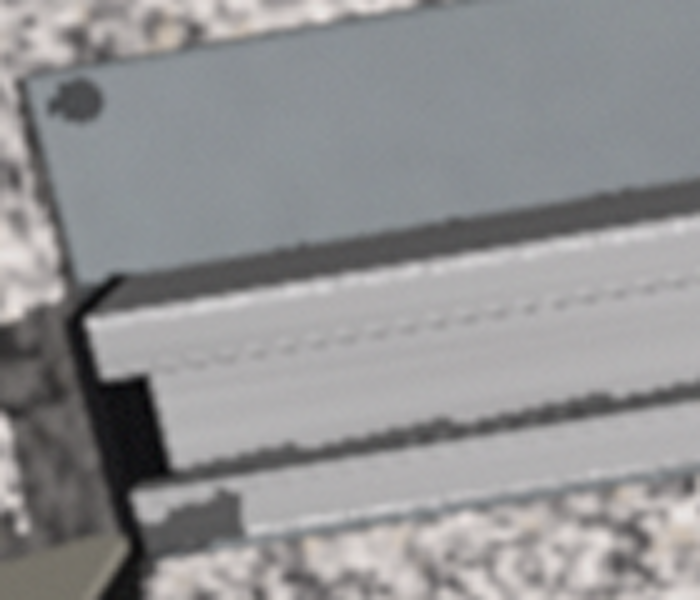

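View pics/w1d.png

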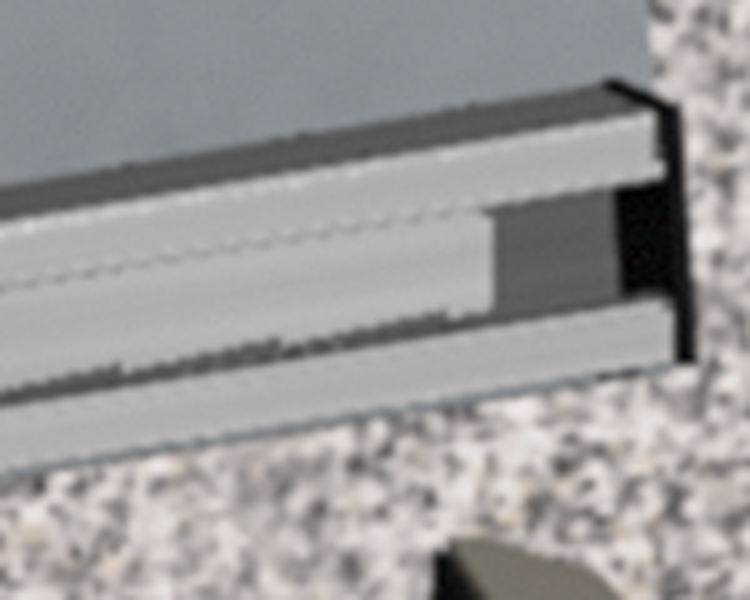

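```bash
python3 - <<'E'
from h import *
c=load("w1")
L=[(x/5+160,y/5+140) for x,y in [(85,320),(100,380),(130,492),(148,555)]]
Rr=[(x/5+290,y/5+140) for x,y in [(655,112),(662,180),(668,298),(675,365)]]
a=np.array([onz(c,*p,.042)[:2] for p in L]); b=np.array([onz(c,*p,.042)[:2] for p in Rr]); print(a,b)
for i in range(4):
    d=b[i]-a[i]; print("line",i,np.degrees(np.arctan2(-d[0],d[1])).round(2),np.linalg.norm(d), "x at y=.104",a[i,0]+d[0]*(.104-a[i,1])/d[1])
m=(a[[0,3]].mean(0)+b[[0,3]].mean(0))/2; print("centre outer",m,"inner",(a[[1,2]].mean(0)+b[[1,2]].mean(0))/2)
E
```

```text
[[ 0.49840129 -0.01343691]
 [ 0.5106906  -0.01257362]
 [ 0.53431499 -0.01052099]
 [ 0.54801032 -0.00910796]] [[0.47847702 0.22041575]
 [0.49158844 0.22197187]
 [0.51491156 0.22357458]
 [0.52861076 0.2252076 ]]
line 0 4.87 0.2346999005361779 x at y=.104 0.4883956517463396
line 1 4.66 0.23532208099113577 x at y=.104 0.501196461472128
line 2 4.74 0.23489834529527523 x at y=.104 0.5248227132210289
line 3 4.73 0.23511725974835235 x at y=.104 0.5386458323809881
centre outer [0.51337485 0.10576962] inner [0.5128764  0.10561296]
```

```bash
python3 - <<'E'
from h import *
from workcell import r
s=r.state(); plan(s,[.475,-.226,.25],85,9)
E
```

```text
n 9 w tot/0.08 [ 0.004 -0.059  0.008] d tool/0.04 [-0.293 -7.863  1.195]
0 [-0.033 -0.874  0.133] [ 0.    -0.007  0.001]
1 [-0.033 -0.874  0.133] [ 0.    -0.007  0.001]
2 [-0.033 -0.874  0.133] [ 0.    -0.007  0.001]
3 [-0.033 -0.874  0.133] [ 0.    -0.007  0.001]
4 [-0.033 -0.874  0.133] [ 0.    -0.007  0.001]
5 [-0.033 -0.874  0.133] [ 0.    -0.007  0.001]
6 [-0.033 -0.874  0.133] [ 0.    -0.007  0.001]
7 [-0.033 -0.874  0.133] [ 0.    -0.007  0.001]
8 [-0.033 -0.874  0.133] [ 0.    -0.007  0.001]
```

Call:
jog_arm(
  rows=[
    {"x": -0.03,"y": -0.92,"z": 0.13,"wx": 0,"wy": -0.01,"wz": 0,"fingers": 0},
    {"x": -0.03,"y": -0.92,"z": 0.13,"wx": 0,"wy": -0.01,"wz": 0,"fingers": 0},
    {"x": -0.03,"y": -0.92,"z": 0.13,"wx": 0,"wy": -0.01,"wz": 0,"fingers": 0},
    {"x": -0.03,"y": -0.92,"z": 0.13,"wx": 0,"wy": -0.01,"wz": 0,"fingers": 0},
    {"x": -0.03,"y": -0.92,"z": 0.13,"wx": 0,"wy": -0.01,"wz": 0,"fingers": 0},
    {"x": -0.03,"y": -0.92,"z": 0.13,"wx": 0,"wy": -0.01,"wz": 0,"fingers": 0},
    {"x": -0.03,"y": -0.92,"z": 0.13,"wx": 0,"wy": 0,"wz": 0,"fingers": 0},
    {"x": -0.03,"y": -0.92,"z": 0.13,"wx": 0,"wy": 0,"wz": 0,"fingers": 0},
    {"x": -0.03,"y": -0.6,"z": 0.13,"wx": 0,"wy": 0,"wz": 0,"fingers": 0},
    {"x": 0,"y": 0,"z": 0,"wx": 0,"wy": 0,"wz": 0,"fingers": 0},
  ],
)

```text
time_s: 3.95
eef_pos: [0.4748, -0.2381, 0.2507]
eef_rot: [0.13, 3.135, 0.0]
ft_force: [0.4, 0.5, 0.8]
finger_gap: 0.093
```

```bash
python3 - <<'E'
from h import *
from workcell import r
s=r.state(); show(s); snap("wrist","w2")
s=r.state(); show(s)
E
```

```text
t 3.95 p [ 0.4748 -0.2381  0.2507] yawy 85.25 z [ 4.4e-03 -1.0e-04 -1.0e+00] F [0.42 0.45 0.78] M [ 0.056 -0.032  0.008] gap 0.093
t 4.0 p [ 0.4748 -0.2372  0.2509] yawy 85.3 z [ 4.4e-03  2.0e-04 -1.0e+00] F [-0.97  0.82 -1.22] M [ 0.028 -0.058 -0.022] gap 0.093
```

View pics/w2.png

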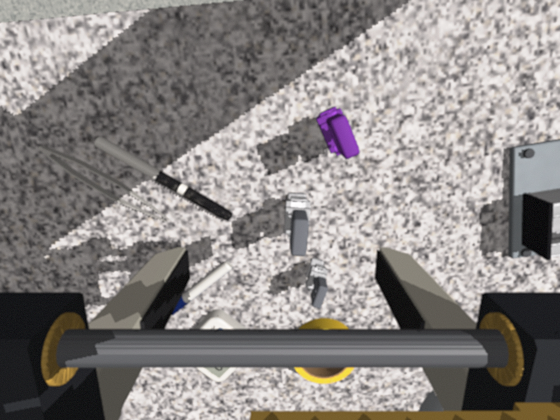

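```bash
python3 - <<'E'
import cv2
s=cv2.imread("pics/w2.png"); cv2.imwrite("pics/w2c.png",cv2.resize(s[180:310,220:350],None,fx=6,fy=6,interpolation=cv2.INTER_CUBIC)[:600])
E
```

```text
(no output)
```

View pics/w2c.png

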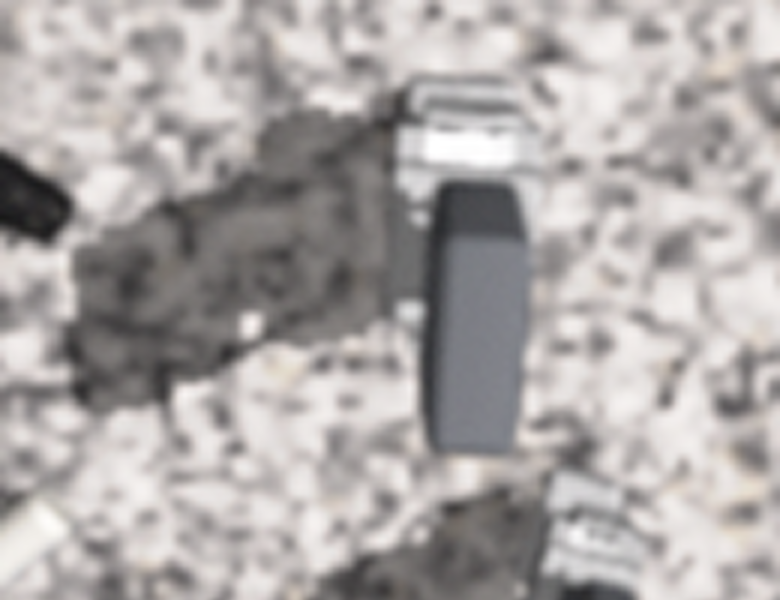

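```bash
python3 - <<'E'
from h import *
from workcell import r
c=load("w2"); f=lambda x,y:(x/6+220,y/6+180)
P=[onz(c,*f(*p),.079)[:2] for p in [(442,235),(525,236),(514,452),(433,446)]]
for p in P: print(p.round(4))
P=np.array(P); print("centre",P.mean(0)); 
for d in (P[3]-P[0],P[2]-P[1]): print(np.degrees(np.arctan2(d[1],d[0])),np.linalg.norm(d))
print("marker end",onz(c,*f(70,205),.01),onz(c,*f(40,240),.01))
s=r.state(); show(s); plan(s,[*P.mean(0),.14],85.,6)
E
```

```text
[ 0.4811 -0.2294]
[ 0.4821 -0.2193]
[ 0.5107 -0.2225]
[ 0.509  -0.2326]
centre [ 0.49575534 -0.22597026]
-6.6153774527087315 0.028091580606636402
-6.43502514036414 0.028783143991354482
marker end [ 0.49509467 -0.28615594  0.01      ] [ 0.50039457 -0.29152278  0.01      ]
t 4.0 p [ 0.4748 -0.2372  0.2509] yawy 85.3 z [ 4.4e-03  2.0e-04 -1.0e+00] F [-0.97  0.82 -1.22] M [ 0.028 -0.058 -0.022] gap 0.093
n 6 w tot/0.08 [0.007 0.055 0.065] d tool/0.04 [-0.487  0.322  2.774]
0 [-0.081  0.054  0.462] [0.001 0.009 0.011]
1 [-0.081  0.054  0.462] [0.001 0.009 0.011]
2 [-0.082  0.054  0.462] [0.001 0.009 0.011]
3 [-0.082  0.054  0.462] [0.001 0.009 0.011]
4 [-0.082  0.054  0.462] [0.001 0.009 0.011]
5 [-0.083  0.054  0.462] [0.001 0.009 0.011]
```

Call:
jog_arm(
  rows=[
    {"x": -0.1,"y": 0.07,"z": 0,"wx": 0,"wy": 0.01,"wz": 0.05,"fingers": 0.5},
    {"x": -0.1,"y": 0.07,"z": 0.4,"wx": 0,"wy": 0.01,"wz": 0.05,"fingers": 0.5},
    {"x": -0.1,"y": 0.07,"z": 0.4,"wx": 0,"wy": 0.01,"wz": 0.05,"fingers": 0.5},
    {"x": -0.1,"y": 0.07,"z": 0.4,"wx": 0,"wy": 0.01,"wz": 0.05,"fingers": 0.5},
    {"x": -0.1,"y": 0.04,"z": 0.4,"wx": 0,"wy": 0.01,"wz": 0.05,"fingers": 0.5},
    {"x": 0,"y": 0,"z": 0.1,"wx": 0,"wy": 0,"wz": 0.02,"fingers": 0.5},
    {"x": 0,"y": 0,"z": 0,"wx": 0,"wy": 0,"wz": 0,"fingers": 0.5},
    {"x": 0,"y": 0,"z": 0,"wx": 0,"wy": 0,"wz": 0,"fingers": 0.5},
    {"x": 0,"y": 0,"z": 0,"wx": 0,"wy": 0,"wz": 0,"fingers": 0.5},
    {"x": 0,"y": 0,"z": 0,"wx": 0,"wy": 0,"wz": 0,"fingers": 0.5},
  ],
)

```text
time_s: 5.25
eef_pos: [0.498, -0.222, 0.1786]
eef_rot: [0.159, 3.137, 0.002]
ft_force: [0.3, -0.4, -0.8]
finger_gap: 0.0466
```

```bash
python3 - <<'E'
from h import *
from workcell import r
s=r.state(); show(s); plan(s,[.4957,-.226,.135],84,4)
snap("wrist","w3")
E
```

```text
t 5.25 p [ 0.498  -0.222   0.1786] yawy 84.18 z [ 4.0e-04  1.2e-03 -1.0e+00] F [ 0.35 -0.37 -0.79] M [-0.009  0.013 -0.026] gap 0.0466
n 4 w tot/0.08 [0.015 0.004 0.04 ] d tool/0.04 [ 0.048 -0.106  1.089]
0 [ 0.012 -0.027  0.272] [0.004 0.001 0.01 ]
1 [ 0.012 -0.026  0.272] [0.004 0.001 0.01 ]
2 [ 0.012 -0.026  0.272] [0.004 0.001 0.01 ]
3 [ 0.012 -0.026  0.272] [0.004 0.001 0.01 ]
```

View pics/w3.png

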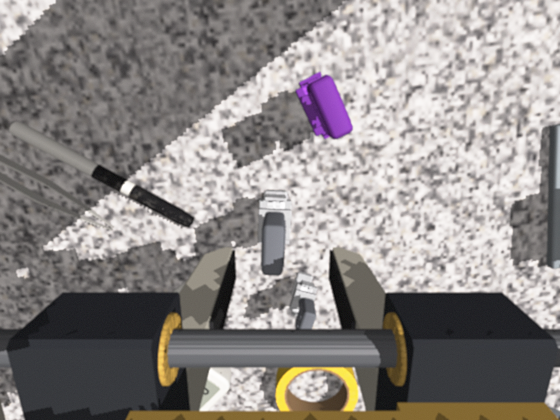

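Call:
jog_arm(
  rows=[
    {"x": 0.02,"y": -0.05,"z": 0,"wx": 0,"wy": 0,"wz": 0.02,"fingers": 0.5},
    {"x": 0.02,"y": -0.05,"z": 0,"wx": 0,"wy": 0,"wz": 0.02,"fingers": 0.5},
    {"x": 0,"y": 0,"z": 0.25,"wx": 0,"wy": 0,"wz": 0,"fingers": 0.5},
    {"x": 0,"y": 0,"z": 0.3,"wx": 0,"wy": 0,"wz": 0,"fingers": 0.5},
    {"x": 0,"y": 0,"z": 0.3,"wx": 0,"wy": 0,"wz": 0,"fingers": 0.5},
    {"x": 0,"y": 0,"z": 0.2,"wx": 0,"wy": 0,"wz": 0,"fingers": 0.5},
    {"x": 0,"y": 0,"z": 0.05,"wx": 0,"wy": 0,"wz": 0,"fingers": 0.5},
    {"x": 0,"y": 0,"z": 0,"wx": 0,"wy": 0,"wz": 0,"fingers": 0.5},
    {"x": 0,"y": 0,"z": 0,"wx": 0,"wy": 0,"wz": 0,"fingers": 0.5},
    {"x": 0,"y": 0,"z": 0,"wx": 0,"wy": 0,"wz": 0,"fingers": 0.5},
  ],
)

```text
time_s: 6.55
eef_pos: [0.4958, -0.226, 0.1312]
eef_rot: [0.165, 3.137, 0.002]
ft_force: [0.4, 0.1, 0.3]
finger_gap: 0.0465
```

```bash
python3 - <<'E'
from h import *
from workcell import r
s=r.state(); show(s); plan(s,[.4957,-.226,.135],84,1)
snap("wrist","w4")
E
```

```text
t 6.55 p [ 0.4958 -0.226   0.1312] yawy 83.98 z [ 2.0e-04  1.4e-03 -1.0e+00] F [0.39 0.15 0.31] M [0.069 0.03  0.016] gap 0.0465
n 1 w tot/0.08 [ 0.018  0.    -0.004] d tool/0.04 [ 0.003  0.001 -0.094]
0 [ 0.003  0.001 -0.094] [ 0.018  0.    -0.004]
```

View pics/w4.png

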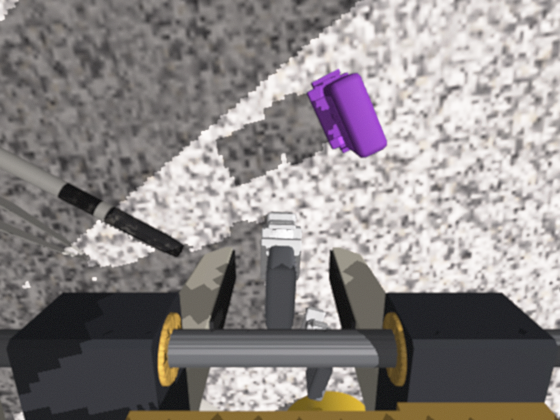

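Call:
jog_arm(
  rows=[
    {"x": 0,"y": 0,"z": -0.1,"wx": 0.01,"wy": 0,"wz": 0,"fingers": 0.5},
    {"x": 0,"y": 0,"z": 0,"wx": 0,"wy": 0,"wz": 0,"fingers": 0.8},
    {"x": 0,"y": 0,"z": 0,"wx": 0,"wy": 0,"wz": 0,"fingers": 1},
    {"x": 0,"y": 0,"z": 0,"wx": 0,"wy": 0,"wz": 0,"fingers": 1},
    {"x": 0,"y": 0,"z": 0,"wx": 0,"wy": 0,"wz": 0,"fingers": 1},
    {"x": 0,"y": 0,"z": 0,"wx": 0,"wy": 0,"wz": 0,"fingers": 1},
    {"x": 0,"y": 0,"z": 0,"wx": 0,"wy": 0,"wz": 0,"fingers": 1},
    {"x": 0,"y": 0,"z": 0,"wx": 0,"wy": 0,"wz": 0,"fingers": 1},
    {"x": 0,"y": 0,"z": 0,"wx": 0,"wy": 0,"wz": 0,"fingers": 1},
    {"x": 0,"y": 0,"z": 0,"wx": 0,"wy": 0,"wz": 0,"fingers": 1},
  ],
)

```text
time_s: 7.85
eef_pos: [0.496, -0.2262, 0.1361]
eef_rot: [0.165, 3.136, -0.0]
ft_force: [-0.5, 0.7, 0.7]
finger_gap: 0.0119
```

```bash
python3 - <<'E'
from h import *
from workcell import r
s=r.state(); show(s); print(s['joints'].round(3)); plan(s,[.4957,-.226,.26],84,1)
s=dict(s); s['eef_pos']=np.array([.4957,-.226,.24]);plan(s,[.5131,.1056,.24],4.75,20)
E
```

```text
t 7.85 p [ 0.496  -0.2262  0.1361] yawy 83.98 z [ 1.e-03 -1.e-04 -1.e+00] F [-0.47  0.72  0.75] M [ 0.027 -0.    -0.05 ] gap 0.0119
[-6.330e-01  4.180e-01  1.756e+00  1.000e-03  9.670e-01 -2.099e+00]
n 4 w tot/0.08 [-0.     0.013 -0.004] d tool/0.04 [ 0.005  0.005 -3.097]
0 [ 0.001  0.001 -0.774] [-0.     0.003 -0.001]
1 [ 0.002  0.001 -0.774] [-0.     0.003 -0.001]
2 [ 0.002  0.001 -0.774] [-0.     0.003 -0.001]
3 [ 0.002  0.001 -0.774] [-0.     0.003 -0.001]
n 20 w tot/0.08 [8.0000e-03 1.1000e-02 1.7285e+01] d tool/0.04 [ 4.37e-01  8.29e+00 -1.00e-03]
0 [ 0.022  0.414 -0.   ] [0.    0.001 0.864]
1 [ 0.05   0.412 -0.   ] [0.    0.001 0.864]
2 [ 0.079  0.408 -0.   ] [0.    0.001 0.864]
3 [ 0.107  0.401 -0.   ] [0.    0.001 0.864]
4 [ 0.134  0.393 -0.   ] [0.    0.001 0.864]
5 [ 0.161  0.383 -0.   ] [0.    0.001 0.864]
6 [ 0.187  0.371 -0.   ] [0.    0.001 0.864]
7 [ 0.212  0.357 -0.   ] [0.    0.001 0.864]
8 [ 0.236  0.341 -0.   ] [0.    0.001 0.864]
9 [ 0.259  0.324 -0.   ] [0.    0.001 0.864]
10 [ 0.281  0.305 -0.   ] [0.    0.001 0.864]
11 [ 0.302  0.285 -0.   ] [0.    0.001 0.864]
12 [ 0.321  0.264 -0.   ] [0.    0.001 0.864]
13 [ 0.338  0.241 -0.   ] [0.    0.001 0.864]
14 [ 0.354  0.217 -0.   ] [0.    0.001 0.864]
15 [ 0.368  0.192 -0.   ] [0.    0.001 0.864]
16 [ 0.38   0.166 -0.   ] [0.    0.001 0.864]
17 [ 0.391  0.139 -0.   ] [0.    0.001 0.864]
18 [ 0.4    0.112 -0.   ] [0.    0.001 0.864]
19 [ 0.406  0.084 -0.   ] [0.    0.001 0.864]
```

Call:
jog_arm(
  rows=[
    {"x": 0,"y": 0,"z": -0.3,"wx": 0,"wy": 0,"wz": 0,"fingers": 1},
    {"x": 0,"y": 0,"z": -0.7,"wx": 0,"wy": 0,"wz": 0,"fingers": 1},
    {"x": 0,"y": 0,"z": -0.7,"wx": 0,"wy": 0,"wz": 0,"fingers": 1},
    {"x": 0,"y": 0.1,"z": -0.7,"wx": 0,"wy": 0,"wz": 0.2,"fingers": 1},
    {"x": 0.02,"y": 0.41,"z": -0.2,"wx": 0,"wy": 0,"wz": 0.86,"fingers": 1},
    {"x": 0.05,"y": 0.41,"z": 0,"wx": 0,"wy": 0,"wz": 0.86,"fingers": 1},
    {"x": 0.08,"y": 0.41,"z": 0,"wx": 0,"wy": 0,"wz": 0.86,"fingers": 1},
    {"x": 0.11,"y": 0.4,"z": 0,"wx": 0,"wy": 0,"wz": 0.86,"fingers": 1},
    {"x": 0.13,"y": 0.39,"z": 0,"wx": 0,"wy": 0,"wz": 0.86,"fingers": 1},
    {"x": 0.16,"y": 0.38,"z": 0,"wx": 0,"wy": 0,"wz": 0.86,"fingers": 1},
  ],
)

```text
time_s: 9.1
eef_pos: [0.5035, -0.1213, 0.2502]
eef_rot: [0.852, 3.019, -0.001]
ft_force: [1.1, -0.3, -0.2]
finger_gap: 0.0117
```

```bash
python3 - <<'E'
from h import *
from workcell import r
s=r.state(); show(s)
plan(s,[.5131,.1056,.22],4.75,10)
E
```

```text
t 9.1 p [ 0.5035 -0.1213  0.2502] yawy 58.49 z [ 0.0045 -0.0022 -1.    ] F [ 1.08 -0.31 -0.17] M [0.049 0.012 0.004] gap 0.0117
n 12 w tot/0.08 [ 0.035  0.055 11.725] d tool/0.04 [2.764 4.962 0.744]
0 [0.23  0.413 0.062] [0.003 0.005 0.977]
1 [0.262 0.394 0.062] [0.003 0.005 0.977]
2 [0.292 0.373 0.062] [0.003 0.005 0.977]
3 [0.32  0.349 0.062] [0.003 0.005 0.977]
4 [0.346 0.323 0.062] [0.003 0.005 0.977]
5 [0.37  0.295 0.062] [0.003 0.005 0.977]
6 [0.392 0.265 0.062] [0.003 0.005 0.977]
7 [0.412 0.233 0.062] [0.003 0.005 0.977]
8 [0.429 0.201 0.062] [0.003 0.005 0.977]
9 [0.443 0.167 0.063] [0.003 0.005 0.977]
10 [0.455 0.131 0.063] [0.003 0.005 0.977]
11 [0.463 0.096 0.063] [0.003 0.005 0.977]
```

Call:
jog_arm(
  rows=[
    {"x": 0.23,"y": 0.41,"z": 0.06,"wx": 0,"wy": 0,"wz": 0.97,"fingers": 1},
    {"x": 0.26,"y": 0.39,"z": 0.06,"wx": 0,"wy": 0,"wz": 0.97,"fingers": 1},
    {"x": 0.29,"y": 0.37,"z": 0.06,"wx": 0,"wy": 0.01,"wz": 0.97,"fingers": 1},
    {"x": 0.32,"y": 0.35,"z": 0.06,"wx": 0,"wy": 0.01,"wz": 0.97,"fingers": 1},
    {"x": 0.35,"y": 0.32,"z": 0.06,"wx": 0.01,"wy": 0.01,"wz": 0.97,"fingers": 1},
    {"x": 0.37,"y": 0.3,"z": 0.06,"wx": 0.01,"wy": 0.01,"wz": 0.97,"fingers": 1},
    {"x": 0.39,"y": 0.27,"z": 0.06,"wx": 0.01,"wy": 0.01,"wz": 0.97,"fingers": 1},
    {"x": 0.41,"y": 0.23,"z": 0.06,"wx": 0,"wy": 0,"wz": 0.97,"fingers": 1},
    {"x": 0.43,"y": 0.2,"z": 0.06,"wx": 0,"wy": 0,"wz": 0.97,"fingers": 1},
    {"x": 0.44,"y": 0.17,"z": 0.06,"wx": 0,"wy": 0,"wz": 0.97,"fingers": 1},
  ],
)

```text
time_s: 10.35
eef_pos: [0.5131, 0.0737, 0.2329]
eef_rot: [1.962, 2.446, 0.003]
ft_force: [0.6, -0.6, -0.5]
finger_gap: 0.0117
```

```bash
python3 - <<'E'
from h import *
from workcell import r
s=r.state(); show(s)
plan(s,[.5131,.1056,.20],4.75,1)
E
```

```text
t 10.35 p [0.5131 0.0737 0.2329] yawy 12.51 z [ 0.006 -0.002 -1.   ] F [ 0.56 -0.59 -0.49] M [-0.056  0.035 -0.038] gap 0.0117
n 2 w tot/0.08 [0.07  0.036 1.694] d tool/0.04 [0.781 0.167 0.82 ]
0 [0.391 0.084 0.41 ] [0.035 0.018 0.847]
1 [0.395 0.058 0.41 ] [0.035 0.018 0.847]
```

Call:
jog_arm(
  rows=[
    {"x": 0.35,"y": 0.08,"z": 0.3,"wx": 0.03,"wy": 0.02,"wz": 0.8,"fingers": 1},
    {"x": 0.25,"y": 0.04,"z": 0.3,"wx": 0.03,"wy": 0.02,"wz": 0.5,"fingers": 1},
    {"x": 0.05,"y": 0,"z": 0.1,"wx": 0,"wy": 0,"wz": 0.2,"fingers": 1},
    {"x": 0,"y": 0,"z": 0,"wx": 0,"wy": 0,"wz": 0,"fingers": 1},
    {"x": 0,"y": 0,"z": 0,"wx": 0,"wy": 0,"wz": 0,"fingers": 1},
    {"x": 0,"y": 0,"z": 0,"wx": 0,"wy": 0,"wz": 0,"fingers": 1},
    {"x": 0,"y": 0,"z": 0,"wx": 0,"wy": 0,"wz": 0,"fingers": 1},
    {"x": 0,"y": 0,"z": 0,"wx": 0,"wy": 0,"wz": 0,"fingers": 1},
    {"x": 0,"y": 0,"z": 0,"wx": 0,"wy": 0,"wz": 0,"fingers": 1},
    {"x": 0,"y": 0,"z": 0,"wx": 0,"wy": 0,"wz": 0,"fingers": 1},
  ],
)

```text
time_s: 11.6
eef_pos: [0.514, 0.1009, 0.2084]
eef_rot: [2.109, 2.323, 0.006]
ft_force: [-1.5, 0.1, -1.1]
finger_gap: 0.0119
```

```bash
python3 - <<'E'
from h import *
from workcell import r
s=r.state(); show(s)
plan(s,[.5131,.1056,.19],4.75,1)
snap("wrist","w5"); snap("top","t5")
E
```

```text
t 11.6 p [0.514  0.1009 0.2084] yawy 5.51 z [ 5.5e-03 -1.0e-04 -1.0e+00] F [-1.52  0.12 -1.15] M [-0.003  0.051  0.001] gap 0.0119
n 1 w tot/0.08 [0.068 0.007 0.166] d tool/0.04 [ 0.12  -0.013  0.459]
0 [ 0.12  -0.013  0.459] [0.068 0.007 0.166]
```

View pics/w5.png

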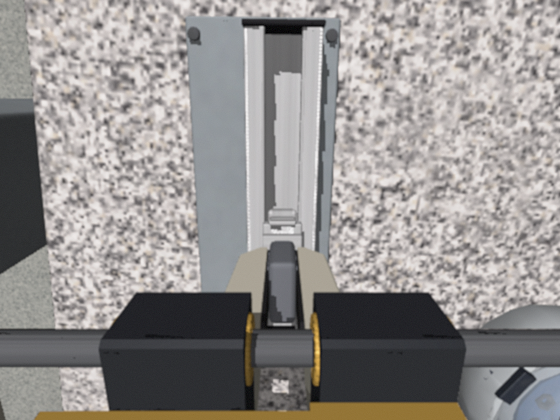

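```bash
python3 - <<'E'
import cv2
s=cv2.imread("pics/w5.png"); cv2.imwrite("pics/w5c.png",cv2.resize(s[190:270,235:345],None,fx=7,fy=7,interpolation=cv2.INTER_CUBIC))
cv2.imwrite("pics/w5d.png",cv2.resize(s[10:110,230:350],None,fx=6,fy=6,interpolation=cv2.INTER_CUBIC))
E
```

```text
(no output)
```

View pics/w5c.png

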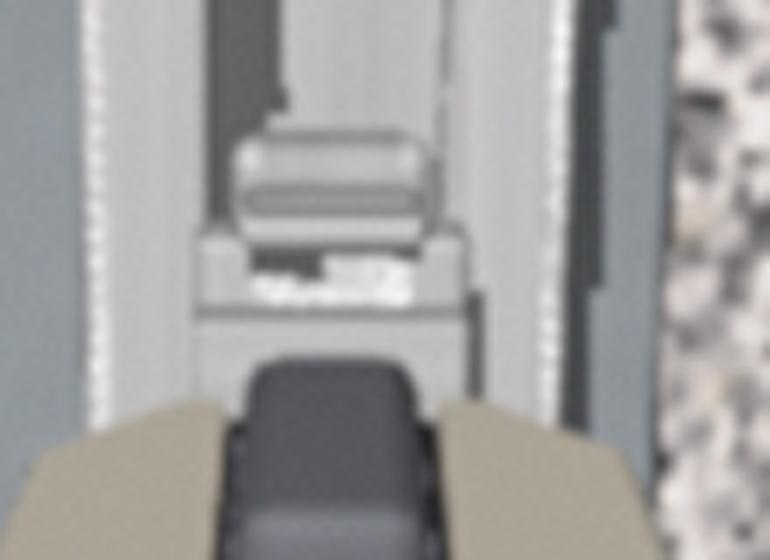

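View pics/w5d.png

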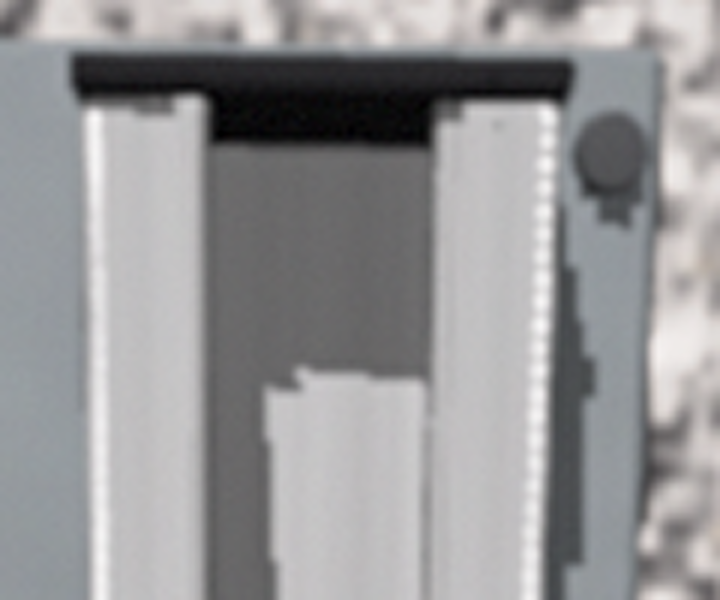

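```bash
python3 - <<'E'
from h import *
c=load("w5"); C=lambda x,y:(x/7+235,y/7+190); D=lambda x,y:(x/6+230,y/6+10)
def mid(f,xl,xr,y,z): 
    a,b=onz(c,*f(xl,y),z),onz(c,*f(xr,y),z); return (a+b)[:2]/2,np.linalg.norm((b-a)[:2])
pos=np.array([.514,.1009,.2084]); yaw=np.radians(5.51)
S=[mid(C,205,445,60,.042),mid(C,88,572,60,.042),mid(D,207,433,120,.042),mid(D,85,557,120,.042),mid(D,207,435,560,.042),mid(D,97,537,560,.042)]
for q in S: print("slot",q)
n=np.array([.5131,.1056]);
N=[mid(C,232,432,190,pos[2]-.1335),mid(C,197,468,310,pos[2]-.101),mid(C,247,415,400,pos[2]-.057)]
th=np.radians(4.75); u=np.array([np.cos(th),np.sin(th)])
for q in S: print("slot lateral from ref",1e3*(q[0]-n)@u)
y=np.array([np.cos(yaw),np.sin(yaw)])
for q in N: print("nut lat from TCP, mm",1e3*(q[0]-pos[:2])@y,q)
E
```

```text
slot (array([0.51236775, 0.11273194]), np.float64(0.024228738907211587))
slot (array([0.51287717, 0.11277974]), np.float64(0.04886205028819951))
slot (array([0.50332604, 0.22099623]), np.float64(0.023393229986071927))
slot (array([0.50343609, 0.22100674]), np.float64(0.04885681738680754))
slot (array([0.50762503, 0.17736331]), np.float64(0.024913745275357543))
slot (array([0.50719635, 0.17732266]), np.float64(0.04807851903203446))
slot lateral from ref -0.13915233635378194
slot lateral from ref 0.372477299750683
slot lateral from ref -0.18463362678453485
slot lateral from ref -0.07409235733546758
slot lateral from ref 0.4864291328710863
slot lateral from ref 0.05584798128510127
nut lat from TCP, mm 0.04690184125780334 (array([0.51317479, 0.10994291]), np.float64(0.01778358966590118))
nut lat from TCP, mm -0.07755265226204268 (array([0.51293948, 0.11108614]), np.float64(0.02075294794701233))
nut lat from TCP, mm -0.3862026085094479 (array([0.51154159, 0.12236278]), np.float64(0.009873631070423028))
```

Call:
jog_arm(
  rows=[
    {"x": 0.06,"y": -0.01,"z": 0.1,"wx": 0.03,"wy": 0,"wz": 0.08,"fingers": 1},
    {"x": 0.06,"y": 0,"z": 0.1,"wx": 0.03,"wy": 0,"wz": 0.08,"fingers": 1},
    {"x": 0,"y": 0,"z": 0.1,"wx": 0,"wy": 0,"wz": 0,"fingers": 1},
    {"x": 0,"y": 0,"z": 0.1,"wx": 0,"wy": 0,"wz": 0,"fingers": 1},
    {"x": 0,"y": 0,"z": 0,"wx": 0,"wy": 0,"wz": 0,"fingers": 1},
    {"x": 0,"y": 0,"z": 0,"wx": 0,"wy": 0,"wz": 0,"fingers": 1},
    {"x": 0,"y": 0,"z": 0,"wx": 0,"wy": 0,"wz": 0,"fingers": 1},
    {"x": 0,"y": 0,"z": 0,"wx": 0,"wy": 0,"wz": 0,"fingers": 1},
    {"x": 0,"y": 0,"z": 0,"wx": 0,"wy": 0,"wz": 0,"fingers": 1},
    {"x": 0,"y": 0,"z": 0,"wx": 0,"wy": 0,"wz": 0,"fingers": 1},
  ],
)

```text
time_s: 12.95
eef_pos: [0.5131, 0.106, 0.1911]
eef_rot: [2.127, 2.311, -0.0]
ft_force: [0.0, -0.3, -1.5]
finger_gap: 0.0124
```

```bash
python3 - <<'E'
from h import *
from workcell import r
s=r.state(); show(s)
plan(s,[.5131,.1056,.19],4.75,1)
E
```

```text
t 12.95 p [0.5131 0.106  0.1911] yawy 4.73 z [ 3.e-04 -5.e-04 -1.e+00] F [ 0.01 -0.33 -1.48] M [-0.065  0.062 -0.018] gap 0.0124
n 1 w tot/0.08 [ 0.003  0.007 -0.004] d tool/0.04 [-0.011 -0.002  0.029]
0 [-0.011 -0.002  0.029] [ 0.003  0.007 -0.004]
```

Call:
jog_arm(
  rows=[
    {"x": 0,"y": 0,"z": 0.12,"wx": 0,"wy": 0,"wz": 0,"fingers": 1},
    {"x": 0,"y": 0,"z": 0.12,"wx": 0,"wy": 0,"wz": 0,"fingers": 1},
    {"x": 0,"y": 0,"z": 0.12,"wx": 0,"wy": 0,"wz": 0,"fingers": 1},
    {"x": 0,"y": 0,"z": 0.12,"wx": 0,"wy": 0,"wz": 0,"fingers": 1},
    {"x": 0,"y": 0,"z": 0.12,"wx": 0,"wy": 0,"wz": 0,"fingers": 1},
    {"x": 0,"y": 0,"z": 0.12,"wx": 0,"wy": 0,"wz": 0,"fingers": 1},
    {"x": 0,"y": 0,"z": 0.05,"wx": 0,"wy": 0,"wz": 0,"fingers": 1},
    {"x": 0,"y": 0,"z": 0,"wx": 0,"wy": 0,"wz": 0,"fingers": 1},
    {"x": 0,"y": 0,"z": 0,"wx": 0,"wy": 0,"wz": 0,"fingers": 1},
    {"x": 0,"y": 0,"z": 0,"wx": 0,"wy": 0,"wz": 0,"fingers": 1},
  ],
)

```text
time_s: 14.2
eef_pos: [0.513, 0.106, 0.1579]
eef_rot: [2.128, 2.311, -0.001]
ft_force: [-0.3, -0.1, -1.1]
finger_gap: 0.0118
```

```bash
python3 - <<'E'
from h import *
from workcell import r
s=r.state(); show(s)
plan(s,[.5131,.1056,.19],4.75,1)
snap("wrist","w6")
E
```

```text
t 14.2 p [0.513  0.106  0.1579] yawy 4.73 z [-3.e-04 -5.e-04 -1.e+00] F [-0.33 -0.14 -1.08] M [-0.024 -0.001 -0.008] gap 0.0118
n 1 w tot/0.08 [-0.004  0.006 -0.003] d tool/0.04 [-0.011  0.001 -0.803]
0 [-0.011  0.001 -0.803] [-0.004  0.006 -0.003]
```

View pics/w6.png

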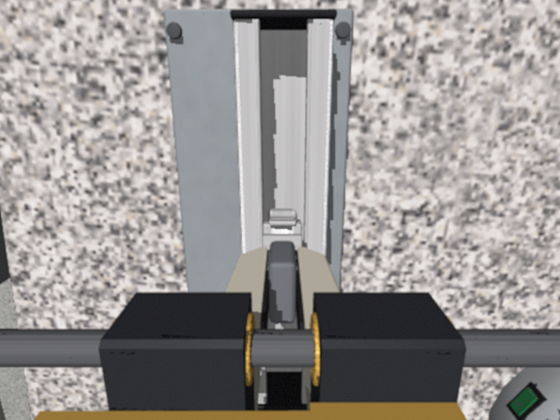

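Call:
jog_arm(
  rows=[
    {"x": 0,"y": 0,"z": 0.06,"wx": 0,"wy": 0,"wz": 0,"fingers": 1},
    {"x": 0,"y": 0,"z": 0.06,"wx": 0,"wy": 0,"wz": 0,"fingers": 1},
    {"x": 0,"y": 0,"z": 0.06,"wx": 0,"wy": 0,"wz": 0,"fingers": 1},
    {"x": 0,"y": 0,"z": 0.06,"wx": 0,"wy": 0,"wz": 0,"fingers": 1},
    {"x": 0,"y": 0,"z": 0,"wx": 0,"wy": 0,"wz": 0,"fingers": 1},
    {"x": 0,"y": 0,"z": 0,"wx": 0,"wy": 0,"wz": 0,"fingers": 1},
    {"x": 0,"y": 0,"z": 0,"wx": 0,"wy": 0,"wz": 0,"fingers": 1},
    {"x": 0,"y": 0,"z": 0,"wx": 0,"wy": 0,"wz": 0,"fingers": 1},
    {"x": 0,"y": 0,"z": 0,"wx": 0,"wy": 0,"wz": 0,"fingers": 1},
    {"x": 0,"y": 0,"z": 0,"wx": 0,"wy": 0,"wz": 0,"fingers": 1},
  ],
)

```text
time_s: 15.5
eef_pos: [0.5132, 0.106, 0.1479]
eef_rot: [2.127, 2.311, -0.0]
ft_force: [0.2, -0.2, -1.6]
finger_gap: 0.0119
```

```bash
python3 - <<'E'
from h import *
from workcell import r
s=r.state(); show(s)
plan(s,[.5131,.1056,.1325],4.75,1)
E
```

```text
t 15.5 p [0.5132 0.106  0.1479] yawy 4.74 z [ 3.e-04 -5.e-04 -1.e+00] F [ 0.17 -0.24 -1.64] M [-0.025  0.052 -0.001] gap 0.0119
n 1 w tot/0.08 [ 0.004  0.007 -0.003] d tool/0.04 [-0.011 -0.004  0.384]
0 [-0.011 -0.004  0.384] [ 0.004  0.007 -0.003]
```

Call:
jog_arm(
  rows=[
    {"x": 0,"y": 0,"z": 0.07,"wx": 0,"wy": 0,"wz": 0,"fingers": 1},
    {"x": 0,"y": 0,"z": 0.07,"wx": 0,"wy": 0,"wz": 0,"fingers": 1},
    {"x": 0,"y": 0,"z": 0.07,"wx": 0,"wy": 0,"wz": 0,"fingers": 1},
    {"x": 0,"y": 0,"z": 0.06,"wx": 0,"wy": 0,"wz": 0,"fingers": 1},
    {"x": 0,"y": 0,"z": 0.05,"wx": 0,"wy": 0,"wz": 0,"fingers": 1},
    {"x": 0,"y": 0,"z": 0.03,"wx": 0,"wy": 0,"wz": 0,"fingers": 1},
    {"x": 0,"y": 0,"z": 0,"wx": 0,"wy": 0,"wz": 0,"fingers": 1},
    {"x": 0,"y": 0,"z": 0,"wx": 0,"wy": 0,"wz": 0,"fingers": 1},
    {"x": 0,"y": 0,"z": 0,"wx": 0,"wy": 0,"wz": 0,"fingers": 1},
    {"x": 0,"y": 0,"z": 0,"wx": 0,"wy": 0,"wz": 0,"fingers": 1},
  ],
)

```text
time_s: 16.75
eef_pos: [0.5134, 0.1061, 0.1348]
eef_rot: [2.126, 2.31, 0.001]
ft_force: [-2.7, -0.4, 6.3]
finger_gap: 0.0117
```

```bash
python3 - <<'E'
from h import *
from workcell import r
s=r.state(); show(s)
plan(s,[.5131,.1056,.1325],4.75,1)
E
```

```text
t 16.75 p [0.5134 0.1061 0.1348] yawy 4.75 z [ 1.5e-03 -7.0e-04 -1.0e+00] F [-2.68 -0.38  6.26] M [-0.155  0.426 -0.016] gap 0.0117
n 1 w tot/0.08 [ 0.018  0.01  -0.   ] d tool/0.04 [-0.011 -0.008  0.058]
0 [-0.011 -0.008  0.058] [ 0.018  0.01  -0.   ]
```

Call:
jog_arm(
  rows=[
    {"x": 0,"y": -0.01,"z": 0.03,"wx": 0.01,"wy": 0,"wz": 0,"fingers": 1},
    {"x": 0,"y": -0.01,"z": 0.03,"wx": 0.01,"wy": 0,"wz": 0,"fingers": 1},
    {"x": 0,"y": 0,"z": 0.02,"wx": 0,"wy": 0,"wz": 0,"fingers": 1},
    {"x": 0,"y": 0,"z": 0,"wx": 0,"wy": 0,"wz": 0,"fingers": 1},
    {"x": 0,"y": 0,"z": 0,"wx": 0,"wy": 0,"wz": 0,"fingers": 1},
    {"x": 0,"y": 0,"z": 0,"wx": 0,"wy": 0,"wz": 0,"fingers": 1},
    {"x": 0,"y": 0,"z": 0,"wx": 0,"wy": 0,"wz": 0,"fingers": 1},
    {"x": 0,"y": 0,"z": 0,"wx": 0,"wy": 0,"wz": 0,"fingers": 1},
    {"x": 0,"y": 0,"z": 0,"wx": 0,"wy": 0,"wz": 0,"fingers": 1},
    {"x": 0,"y": 0,"z": 0,"wx": 0,"wy": 0,"wz": 0,"fingers": 1},
  ],
)

```text
time_s: 18.0
eef_pos: [0.5132, 0.1061, 0.1341]
eef_rot: [2.125, 2.31, 0.002]
ft_force: [-1.0, 0.3, 5.3]
finger_gap: 0.012
```

```bash
python3 - <<'E'
from h import *
from workcell import r
s=r.state(); show(s)
plan(s,[.5131,.1056,.1325],4.75,1)
snap("wrist","w7"); show(r.state())
E
```

```text
t 18.0 p [0.5132 0.1061 0.1341] yawy 4.76 z [ 2.8e-03 -9.0e-04 -1.0e+00] F [-0.99  0.27  5.33] M [-0.077  0.445 -0.072] gap 0.012
n 1 w tot/0.08 [0.034 0.014 0.003] d tool/0.04 [-0.012 -0.004  0.04 ]
0 [-0.012 -0.004  0.04 ] [0.034 0.014 0.003]
t 18.05 p [0.5132 0.1061 0.1341] yawy 4.76 z [ 2.8e-03 -9.0e-04 -1.0e+00] F [-2.07  0.55  5.43] M [-0.081  0.532 -0.02 ] gap 0.0114
```

View pics/w7.png

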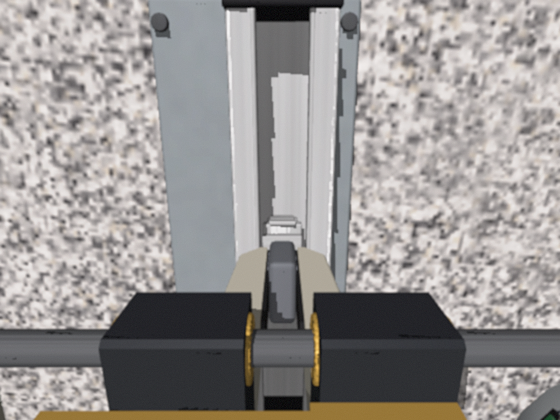

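Call:
jog_arm(
  rows=[
    {"x": 0,"y": -0.02,"z": 0.04,"wx": 0.04,"wy": 0.01,"wz": 0,"fingers": 1},
    {"x": 0,"y": -0.01,"z": 0.04,"wx": 0.03,"wy": 0,"wz": 0,"fingers": 1},
    {"x": 0,"y": 0,"z": 0.03,"wx": 0.02,"wy": 0,"wz": 0,"fingers": 1},
    {"x": 0,"y": 0,"z": 0.03,"wx": 0.01,"wy": 0,"wz": 0,"fingers": 1},
    {"x": 0,"y": 0,"z": 0.02,"wx": 0.01,"wy": 0,"wz": 0,"fingers": 1},
    {"x": 0,"y": 0,"z": 0.02,"wx": 0.01,"wy": 0,"wz": 0,"fingers": 1},
    {"x": 0,"y": 0,"z": 0.01,"wx": 0,"wy": 0,"wz": 0,"fingers": 1},
    {"x": 0,"y": 0,"z": 0.01,"wx": 0,"wy": 0,"wz": 0,"fingers": 1},
    {"x": 0,"y": 0,"z": 0.01,"wx": 0,"wy": 0,"wz": 0,"fingers": 1},
    {"x": 0,"y": 0,"z": 0.01,"wx": 0,"wy": 0,"wz": 0,"fingers": 1},
  ],
)

```text
time_s: 19.3
eef_pos: [0.5137, 0.1061, 0.1293]
eef_rot: [-2.127, -2.312, 0.002]
ft_force: [-3.4, 0.2, 8.1]
finger_gap: 0.0115
```

```bash
python3 - <<'E'
from h import *
from workcell import r
s=r.state(); show(s)
plan(s,[.5131,.1056,.132],4.75,1)
E
```

```text
t 19.3 p [0.5137 0.1061 0.1293] yawy 4.78 z [-0.0011 -0.001  -1.    ] F [-3.35  0.24  8.13] M [-0.101  0.611 -0.005] gap 0.0115
n 1 w tot/0.08 [-0.015  0.012  0.006] d tool/0.04 [-0.012 -0.016 -0.066]
0 [-0.012 -0.016 -0.066] [-0.015  0.012  0.006]
```

Call:
jog_arm(
  rows=[
    {"x": 0,"y": -0.02,"z": -0.03,"wx": -0.01,"wy": 0.01,"wz": -0.4,"fingers": 1},
    {"x": 0,"y": 0,"z": 0,"wx": -0.01,"wy": 0,"wz": -0.8,"fingers": 1},
    {"x": 0,"y": 0,"z": 0.01,"wx": 0,"wy": 0,"wz": -0.95,"fingers": 1},
    {"x": 0,"y": 0,"z": 0.01,"wx": 0,"wy": 0,"wz": -0.95,"fingers": 1},
    {"x": 0,"y": 0,"z": 0.01,"wx": 0,"wy": 0,"wz": -0.95,"fingers": 1},
    {"x": 0,"y": 0,"z": 0.01,"wx": 0,"wy": 0,"wz": -0.95,"fingers": 1},
    {"x": 0,"y": 0,"z": 0.01,"wx": 0,"wy": 0,"wz": -0.95,"fingers": 1},
    {"x": 0,"y": 0,"z": 0.01,"wx": 0,"wy": 0,"wz": -0.95,"fingers": 1},
    {"x": 0,"y": 0,"z": 0.01,"wx": 0,"wy": 0,"wz": -0.95,"fingers": 1},
    {"x": 0,"y": 0,"z": 0.01,"wx": 0,"wy": 0,"wz": -0.95,"fingers": 1},
  ],
)

```text
time_s: 20.55
eef_pos: [0.5151, 0.1061, 0.1316]
eef_rot: [1.164, 2.91, 0.005]
ft_force: [-1.5, 0.3, 5.8]
finger_gap: 0.0119
```

```bash
python3 - <<'E'
from h import *
from workcell import r
s=r.state(); show(s)
plan(s,[.5131,.1056,.1315],94.75,1)
E
```

```text
t 20.55 p [0.5151 0.1061 0.1316] yawy 46.39 z [ 0.0078  0.     -1.    ] F [-1.49  0.26  5.84] M [ 0.025  0.369 -0.071] gap 0.0119
n 11 w tot/0.08 [  0.034   0.094 -10.551] d tool/0.04 [ 0.029 -0.044  0.001]
0 [ 0.003 -0.004  0.   ] [ 0.003  0.009 -0.959]
1 [ 0.003 -0.004  0.   ] [ 0.003  0.009 -0.959]
2 [ 0.003 -0.004  0.   ] [ 0.003  0.009 -0.959]
3 [ 0.003 -0.003  0.   ] [ 0.003  0.009 -0.959]
4 [ 0.004 -0.003  0.   ] [ 0.003  0.009 -0.959]
5 [ 0.004 -0.003  0.   ] [ 0.003  0.009 -0.959]
6 [ 0.004 -0.002  0.   ] [ 0.003  0.009 -0.959]
7 [ 0.004 -0.002  0.   ] [ 0.003  0.009 -0.959]
8 [ 0.004 -0.002  0.   ] [ 0.003  0.009 -0.959]
9 [ 0.005 -0.001  0.   ] [ 0.003  0.009 -0.959]
10 [ 0.005 -0.001  0.   ] [ 0.003  0.009 -0.959]
```

Call:
jog_arm(
  rows=[
    {"x": 0.01,"y": -0.02,"z": 0.01,"wx": 0.02,"wy": 0.04,"wz": -0.7,"fingers": 1},
    {"x": 0.01,"y": -0.02,"z": 0.01,"wx": 0.01,"wy": 0.04,"wz": -0.9,"fingers": 1},
    {"x": 0.02,"y": -0.02,"z": 0.01,"wx": 0.01,"wy": 0.03,"wz": -0.9,"fingers": 1},
    {"x": 0.02,"y": -0.01,"z": 0.01,"wx": 0,"wy": 0.03,"wz": -0.9,"fingers": 1},
    {"x": 0.01,"y": 0,"z": 0.01,"wx": 0,"wy": 0.01,"wz": -0.9,"fingers": 1},
    {"x": 0.01,"y": 0,"z": 0.01,"wx": 0,"wy": 0.01,"wz": -0.9,"fingers": 1},
    {"x": 0.01,"y": 0,"z": 0.01,"wx": 0,"wy": 0.01,"wz": -0.9,"fingers": 1},
    {"x": 0,"y": 0,"z": 0.01,"wx": 0,"wy": 0.01,"wz": -0.9,"fingers": 1},
    {"x": 0,"y": 0,"z": 0.01,"wx": 0,"wy": 0.01,"wz": -0.9,"fingers": 1},
    {"x": 0,"y": 0,"z": 0.01,"wx": 0,"wy": 0.01,"wz": -0.9,"fingers": 1},
  ],
)

```text
time_s: 21.8
eef_pos: [0.5148, 0.1045, 0.1322]
eef_rot: [0.053, 3.137, 0.006]
ft_force: [-1.3, -0.2, 6.0]
finger_gap: 0.0117
```

```bash
python3 - <<'E'
from h import *
from workcell import r
s=r.state(); show(s); z=Ro.from_rotvec(s['eef_rot']).as_matrix()[:,2]; print("nut",s['eef_pos']+.111*z)
plan(s,[.5131,.1056,.1315],94.75,1)
E
```

```text
t 21.8 p [0.5148 0.1045 0.1322] yawy 88.05 z [ 0.0041  0.0035 -1.    ] F [-1.33 -0.17  6.02] M [-0.051  0.354 -0.056] gap 0.0117
nut [0.51522857 0.10484783 0.02116013]
n 2 w tot/0.08 [ 0.043  0.053 -1.462] d tool/0.04 [0.043 0.027 0.016]
0 [0.021 0.014 0.008] [ 0.021  0.026 -0.731]
1 [0.021 0.015 0.008] [ 0.021  0.026 -0.731]
```

Call:
jog_arm(
  rows=[
    {"x": 0.02,"y": 0,"z": 0.01,"wx": 0.02,"wy": 0.03,"wz": -0.6,"fingers": 1},
    {"x": 0.02,"y": 0,"z": 0.01,"wx": 0.02,"wy": 0.03,"wz": -0.4,"fingers": 1},
    {"x": 0.02,"y": 0,"z": 0.01,"wx": 0.01,"wy": 0.02,"wz": -0.2,"fingers": 1},
    {"x": 0.02,"y": 0,"z": 0.01,"wx": 0,"wy": 0.01,"wz": -0.1,"fingers": 1},
    {"x": 0.01,"y": 0,"z": 0.01,"wx": 0,"wy": 0.01,"wz": 0,"fingers": 1},
    {"x": 0.01,"y": 0,"z": 0.01,"wx": 0,"wy": 0.01,"wz": 0,"fingers": 1},
    {"x": 0,"y": 0,"z": 0.01,"wx": 0,"wy": 0.01,"wz": 0,"fingers": 1},
    {"x": 0,"y": 0,"z": 0.01,"wx": 0,"wy": 0,"wz": 0,"fingers": 1},
    {"x": 0,"y": 0,"z": 0.01,"wx": 0,"wy": 0,"wz": 0,"fingers": 1},
    {"x": 0,"y": 0,"z": 0.01,"wx": 0,"wy": 0,"wz": 0,"fingers": 1},
  ],
)

```text
time_s: 23.05
eef_pos: [0.5147, 0.1046, 0.1324]
eef_rot: [-0.115, 3.134, -0.0]
ft_force: [-1.9, 0.2, 5.9]
finger_gap: 0.0118
```

```bash
python3 - <<'E'
from h import *
from workcell import r
s=r.state(); show(s); z=Ro.from_rotvec(s['eef_rot']).as_matrix()[:,2]; print("nut",s['eef_pos']+.111*z)
plan(s,[.5131,.1056,.1315],94.75,1)
snap("wrist","w8")
E
```

```text
t 23.05 p [0.5147 0.1046 0.1324] yawy 94.21 z [ 5.7e-03 -1.0e-04 -1.0e+00] F [-1.87  0.16  5.88] M [ 0.003  0.482 -0.029] gap 0.0118
nut [0.51532308 0.10463685 0.02139539]
n 1 w tot/0.08 [-0.007  0.071 -0.118] d tool/0.04 [0.038 0.027 0.022]
0 [0.038 0.027 0.022] [-0.007  0.071 -0.118]
```

View pics/w8.png

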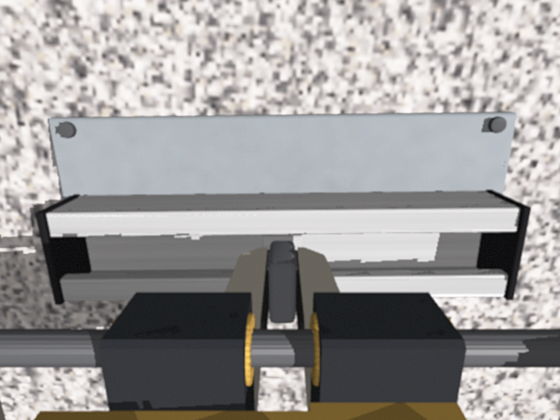

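Call:
jog_arm(
  rows=[
    {"x": 0.05,"y": 0,"z": 0.01,"wx": 0,"wy": 0.06,"wz": -0.1,"fingers": 1},
    {"x": 0.05,"y": 0,"z": 0.01,"wx": 0,"wy": 0.06,"wz": -0.05,"fingers": 1},
    {"x": 0.04,"y": 0,"z": 0.01,"wx": 0,"wy": 0.04,"wz": 0,"fingers": 1},
    {"x": 0.03,"y": 0,"z": 0.01,"wx": 0,"wy": 0.03,"wz": 0,"fingers": 1},
    {"x": 0.01,"y": 0,"z": 0.01,"wx": 0,"wy": 0.02,"wz": 0,"fingers": 1},
    {"x": 0.01,"y": 0,"z": 0.01,"wx": 0,"wy": 0.02,"wz": 0,"fingers": 1},
    {"x": 0.01,"y": 0,"z": 0.01,"wx": 0,"wy": 0.02,"wz": 0,"fingers": 1},
    {"x": 0.01,"y": 0,"z": 0.01,"wx": 0,"wy": 0.02,"wz": 0,"fingers": 1},
    {"x": 0.01,"y": 0,"z": 0.01,"wx": 0,"wy": 0.01,"wz": 0,"fingers": 1},
    {"x": 0.01,"y": 0,"z": 0.01,"wx": 0,"wy": 0.01,"wz": 0,"fingers": 1},
  ],
)

```text
time_s: 24.35
eef_pos: [0.5146, 0.1046, 0.1342]
eef_rot: [-0.132, 3.133, -0.0]
ft_force: [-0.7, -0.2, 5.4]
finger_gap: 0.0115
```

```bash
python3 - <<'E'
from h import *
from workcell import r
s=r.state(); show(s); z=Ro.from_rotvec(s['eef_rot']).as_matrix()[:,2]; print("nut",s['eef_pos']+.111*z)
plan(s,[.5131,.1056,.1315],94.75,1)
E
```

```text
t 24.35 p [0.5146 0.1046 0.1342] yawy 94.81 z [ 0.0062  0.     -1.    ] F [-0.69 -0.2   5.37] M [ 0.066  0.237 -0.007] gap 0.0115
nut [0.51526744 0.10462244 0.02319421]
n 1 w tot/0.08 [-0.006  0.078  0.014] d tool/0.04 [0.035 0.028 0.067]
0 [0.035 0.028 0.067] [-0.006  0.078  0.014]
```

Call:
jog_arm(
  rows=[
    {"x": 0.05,"y": 0,"z": 0.04,"wx": 0,"wy": 0.1,"wz": 0,"fingers": 1},
    {"x": 0.05,"y": 0,"z": 0.04,"wx": 0,"wy": 0.1,"wz": 0,"fingers": 1},
    {"x": 0.05,"y": 0,"z": 0.03,"wx": 0,"wy": 0.08,"wz": 0,"fingers": 1},
    {"x": 0.05,"y": 0,"z": 0.03,"wx": 0,"wy": 0.06,"wz": 0,"fingers": 1},
    {"x": 0.04,"y": 0,"z": 0.02,"wx": 0,"wy": 0.05,"wz": 0,"fingers": 1},
    {"x": 0.04,"y": 0,"z": 0.02,"wx": 0,"wy": 0.04,"wz": 0,"fingers": 1},
    {"x": 0.04,"y": 0,"z": 0.02,"wx": 0,"wy": 0.04,"wz": 0,"fingers": 1},
    {"x": 0.04,"y": 0,"z": 0.02,"wx": 0,"wy": 0.03,"wz": 0,"fingers": 1},
    {"x": 0.04,"y": 0,"z": 0.01,"wx": 0,"wy": 0.03,"wz": 0,"fingers": 1},
    {"x": 0.03,"y": 0,"z": 0.01,"wx": 0,"wy": 0.03,"wz": 0,"fingers": 1},
  ],
)

```text
time_s: 25.6
eef_pos: [0.5146, 0.1046, 0.1339]
eef_rot: [-0.128, 3.133, -0.0]
ft_force: [0.4, 1.2, 5.7]
finger_gap: 0.0116
```

```bash
python3 - <<'E'
from h import *
from workcell import r
s=r.state(); show(s); z=Ro.from_rotvec(s['eef_rot']).as_matrix()[:,2]; print("nut",s['eef_pos']+.111*z)
plan(s,[.5131,.1056,.1315],94.75,1)
E
```

```text
t 25.6 p [0.5146 0.1046 0.1339] yawy 94.66 z [ 5.6e-03  1.0e-04 -1.0e+00] F [0.37 1.16 5.65] M [ 0.179 -0.065  0.021] gap 0.0116
nut [0.51518664 0.10459714 0.02290348]
n 1 w tot/0.08 [-0.004  0.07  -0.019] d tool/0.04 [0.035 0.028 0.06 ]
0 [0.035 0.028 0.06 ] [-0.004  0.07  -0.019]
```

Call:
jog_arm(
  rows=[
    {"x": 0.08,"y": 0,"z": 0.03,"wx": 0,"wy": 0.1,"wz": 0,"fingers": 1},
    {"x": 0.08,"y": 0,"z": 0.03,"wx": 0,"wy": 0.1,"wz": 0,"fingers": 1},
    {"x": 0.08,"y": 0,"z": 0.03,"wx": 0,"wy": 0.1,"wz": 0,"fingers": 1},
    {"x": 0.06,"y": 0,"z": 0.03,"wx": 0,"wy": 0.05,"wz": 0,"fingers": 1},
    {"x": 0.03,"y": 0,"z": 0.03,"wx": 0,"wy": 0.03,"wz": 0,"fingers": 1},
    {"x": 0.02,"y": 0,"z": 0.03,"wx": 0,"wy": 0.03,"wz": 0,"fingers": 1},
    {"x": 0.02,"y": 0,"z": 0.03,"wx": 0,"wy": 0.03,"wz": 0,"fingers": 1},
    {"x": 0.02,"y": 0,"z": 0.03,"wx": 0,"wy": 0.03,"wz": 0,"fingers": 1},
    {"x": 0.02,"y": 0,"z": 0.03,"wx": 0,"wy": 0.03,"wz": 0,"fingers": 1},
    {"x": 0.02,"y": 0,"z": 0.03,"wx": 0,"wy": 0.03,"wz": 0,"fingers": 1},
  ],
)

```text
time_s: 26.85
eef_pos: [0.5138, 0.1043, 0.1309]
eef_rot: [-0.124, 3.134, -0.001]
ft_force: [0.0, 0.6, 5.8]
finger_gap: 0.0118
```

```bash
python3 - <<'E'
from h import *
from workcell import r
s=r.state(); show(s); z=Ro.from_rotvec(s['eef_rot']).as_matrix()[:,2]; print("nut",s['eef_pos']+.111*z)
plan(s,[.5131,.1056,.1315],94.75,1)
E
```

```text
t 26.85 p [0.5138 0.1043 0.1309] yawy 94.54 z [ 5.3e-03 -2.0e-04 -1.0e+00] F [0.02 0.55 5.83] M [ 0.143  0.121 -0.058] gap 0.0118
nut [0.51436907 0.10429169 0.01994546]
n 1 w tot/0.08 [-0.008  0.066 -0.045] d tool/0.04 [ 0.014  0.033 -0.014]
0 [ 0.014  0.033 -0.014] [-0.008  0.066 -0.045]
```

Call:
jog_arm(
  rows=[
    {"x": 0.06,"y": 0,"z": 0.02,"wx": 0,"wy": 0.1,"wz": -0.02,"fingers": 1},
    {"x": 0.07,"y": 0,"z": 0.02,"wx": 0,"wy": 0.12,"wz": -0.02,"fingers": 1},
    {"x": 0.07,"y": 0,"z": 0.02,"wx": 0,"wy": 0.12,"wz": 0,"fingers": 1},
    {"x": 0.05,"y": 0,"z": 0.02,"wx": 0,"wy": 0.08,"wz": 0,"fingers": 1},
    {"x": 0.03,"y": 0,"z": 0.02,"wx": 0,"wy": 0.05,"wz": 0,"fingers": 1},
    {"x": 0.02,"y": 0,"z": 0.02,"wx": 0,"wy": 0.04,"wz": 0,"fingers": 1},
    {"x": 0.02,"y": 0,"z": 0.02,"wx": 0,"wy": 0.04,"wz": 0,"fingers": 1},
    {"x": 0.01,"y": 0,"z": 0.02,"wx": 0,"wy": 0.03,"wz": 0,"fingers": 1},
    {"x": 0.01,"y": 0,"z": 0.02,"wx": 0,"wy": 0.03,"wz": 0,"fingers": 1},
    {"x": 0.01,"y": 0,"z": 0.02,"wx": 0,"wy": 0.03,"wz": 0,"fingers": 1},
  ],
)

```text
time_s: 28.1
eef_pos: [0.5151, 0.1044, 0.132]
eef_rot: [0.126, -3.133, 0.002]
ft_force: [-1.1, 0.2, 6.5]
finger_gap: 0.0117
```

```bash
python3 - <<'E'
from h import *
from workcell import r
s=r.state(); show(s); z=Ro.from_rotvec(s['eef_rot']).as_matrix()[:,2]; print("nut",s['eef_pos']+.111*z)
plan(s,[.5131,.1056,.1315],94.75,1)
snap("wrist","w9")
E
```

```text
t 28.1 p [0.5151 0.1044 0.132 ] yawy 94.62 z [-0.0064 -0.0012 -1.    ] F [-1.1   0.17  6.46] M [ 0.039  0.168 -0.011] gap 0.0117
nut [0.51438179 0.10427271 0.02100268]
n 1 w tot/0.08 [-0.009 -0.08  -0.029] d tool/0.04 [0.047 0.034 0.013]
0 [0.047 0.034 0.013] [-0.009 -0.08  -0.029]
```

View pics/w9.png

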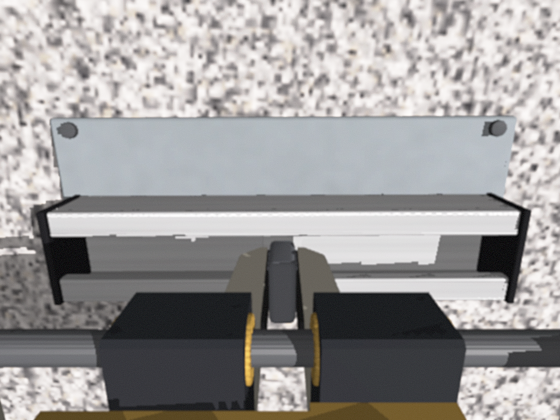

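Call:
jog_arm(
  rows=[
    {"x": 0.06,"y": 0,"z": 0.02,"wx": 0,"wy": 0,"wz": -0.02,"fingers": 1},
    {"x": 0.07,"y": 0,"z": 0.02,"wx": 0,"wy": 0,"wz": -0.02,"fingers": 1},
    {"x": 0.07,"y": 0,"z": 0.02,"wx": 0,"wy": 0,"wz": 0,"fingers": 1},
    {"x": 0.06,"y": 0,"z": 0.02,"wx": 0,"wy": 0,"wz": 0,"fingers": 1},
    {"x": 0.04,"y": 0,"z": 0.02,"wx": 0,"wy": 0.02,"wz": 0,"fingers": 1},
    {"x": 0.02,"y": 0,"z": 0.02,"wx": 0,"wy": 0.02,"wz": 0,"fingers": 1},
    {"x": 0.01,"y": 0,"z": 0.02,"wx": 0,"wy": 0.02,"wz": 0,"fingers": 1},
    {"x": 0.01,"y": 0,"z": 0.02,"wx": 0,"wy": 0.02,"wz": 0,"fingers": 1},
    {"x": 0.01,"y": 0,"z": 0.02,"wx": 0,"wy": 0.02,"wz": 0,"fingers": 1},
    {"x": 0.01,"y": 0,"z": 0.02,"wx": 0,"wy": 0.02,"wz": 0,"fingers": 1},
  ],
)

```text
time_s: 29.4
eef_pos: [0.5126, 0.1043, 0.1315]
eef_rot: [-0.128, 3.123, -0.0]
ft_force: [-1.1, 0.3, 6.6]
finger_gap: 0.0119
```

```bash
python3 - <<'E'
from h import *
from workcell import r
s=r.state(); show(s); z=Ro.from_rotvec(s['eef_rot']).as_matrix()[:,2]; print("nut",s['eef_pos']+.111*z)
plan(s,[.5131,.1056,.1315],94.75,1)
E
```

```text
t 29.4 p [0.5126 0.1043 0.1315] yawy 94.71 z [ 1.570e-02  6.000e-04 -9.999e-01] F [-1.11  0.29  6.63] M [0.118 0.325 0.025] gap 0.0119
nut [0.51430503 0.10432159 0.02055867]
n 1 w tot/0.08 [-0.009  0.196 -0.009] d tool/0.04 [-0.016  0.032  0.001]
0 [-0.016  0.032  0.001] [-0.009  0.196 -0.009]
```

Call:
jog_arm(
  rows=[
    {"x": 0.05,"y": 0,"z": 0.02,"wx": 0,"wy": 0.15,"wz": 0,"fingers": 1},
    {"x": 0.06,"y": 0,"z": 0.02,"wx": 0,"wy": 0.15,"wz": 0,"fingers": 1},
    {"x": 0.08,"y": 0,"z": 0.02,"wx": 0,"wy": 0.15,"wz": 0,"fingers": 1},
    {"x": 0.08,"y": 0,"z": 0.01,"wx": 0,"wy": 0.12,"wz": 0,"fingers": 1},
    {"x": 0.08,"y": 0,"z": 0.01,"wx": 0,"wy": 0.1,"wz": 0,"fingers": 1},
    {"x": 0.06,"y": 0,"z": 0.01,"wx": 0,"wy": 0.06,"wz": 0,"fingers": 1},
    {"x": 0.03,"y": 0,"z": 0.01,"wx": 0,"wy": 0.03,"wz": 0,"fingers": 1},
    {"x": 0.02,"y": 0,"z": 0.01,"wx": 0,"wy": 0.03,"wz": 0,"fingers": 1},
    {"x": 0.02,"y": 0,"z": 0.01,"wx": 0,"wy": 0.03,"wz": 0,"fingers": 1},
    {"x": 0.02,"y": 0,"z": 0.01,"wx": 0,"wy": 0.03,"wz": 0,"fingers": 1},
  ],
)

```text
time_s: 30.65
eef_pos: [0.5128, 0.1039, 0.136]
eef_rot: [0.124, -3.138, 0.002]
ft_force: [3.6, 0.7, 4.5]
finger_gap: 0.0116
```

```bash
python3 - <<'E'
from h import *
from workcell import r
s=r.state(); show(s); z=Ro.from_rotvec(s['eef_rot']).as_matrix()[:,2]; print("nut",s['eef_pos']+.111*z)
plan(s,[.5131,.1056,.1315],94.75,1)
E
```

```text
t 30.65 p [0.5128 0.1039 0.136 ] yawy 94.54 z [-0.0014 -0.0012 -1.    ] F [3.56 0.71 4.51] M [ 0.244 -0.882  0.019] gap 0.0116
nut [0.51265446 0.10374268 0.02501595]
n 1 w tot/0.08 [-0.013 -0.019 -0.045] d tool/0.04 [-0.011  0.043  0.113]
0 [-0.011  0.043  0.113] [-0.013 -0.019 -0.045]
```

Call:
jog_arm(
  rows=[
    {"x": -0.01,"y": 0,"z": -0.02,"wx": 0,"wy": -0.02,"wz": -0.02,"fingers": 1},
    {"x": 0,"y": 0,"z": -0.02,"wx": 0,"wy": 0,"wz": -0.02,"fingers": 1},
    {"x": 0,"y": 0,"z": -0.01,"wx": 0,"wy": 0,"wz": 0,"fingers": 1},
    {"x": 0,"y": 0,"z": -0.01,"wx": 0,"wy": 0,"wz": 0,"fingers": 1},
    {"x": 0,"y": 0,"z": 0,"wx": 0,"wy": 0,"wz": 0,"fingers": 1},
    {"x": 0,"y": 0,"z": 0,"wx": 0,"wy": 0,"wz": 0,"fingers": 1},
    {"x": 0,"y": 0,"z": 0,"wx": 0,"wy": 0,"wz": 0,"fingers": 1},
    {"x": 0,"y": 0,"z": 0,"wx": 0,"wy": 0,"wz": 0,"fingers": 1},
    {"x": 0,"y": 0,"z": 0,"wx": 0,"wy": 0,"wz": 0,"fingers": 1},
    {"x": 0,"y": 0,"z": 0,"wx": 0,"wy": 0,"wz": 0,"fingers": 1},
  ],
)

```text
time_s: 31.9
eef_pos: [0.5127, 0.1039, 0.138]
eef_rot: [0.13, -3.138, 0.002]
ft_force: [3.4, 0.4, 3.4]
finger_gap: 0.0117
```

```bash
python3 - <<'E'
from h import *
from workcell import r
s=r.state(); show(s); z=Ro.from_rotvec(s['eef_rot']).as_matrix()[:,2]; print("nut",s['eef_pos']+.111*z)
plan(s,[.5131,.1056,.139],94.75,1)
snap("wrist","w10")
E
```

```text
t 31.9 p [0.5127 0.1039 0.138 ] yawy 94.74 z [-0.0012 -0.0011 -1.    ] F [3.4  0.37 3.42] M [ 0.314 -0.783  0.074] gap 0.0117
nut [0.51255937 0.10374175 0.02704052]
n 1 w tot/0.08 [-0.012 -0.016 -0.003] d tool/0.04 [-0.014  0.042 -0.024]
0 [-0.014  0.042 -0.024] [-0.012 -0.016 -0.003]
```

View pics/w10.png

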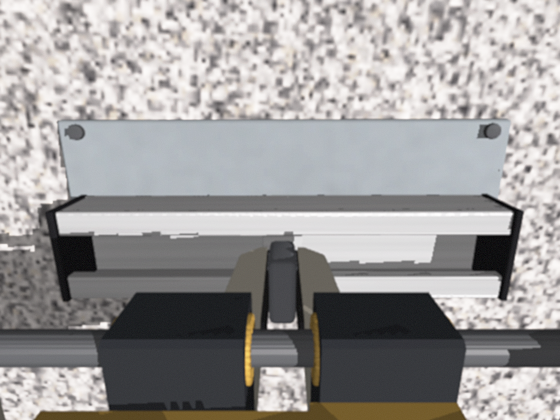

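Call:
jog_arm(
  rows=[
    {"x": -0.02,"y": 0,"z": -0.02,"wx": 0,"wy": -0.02,"wz": 0,"fingers": 1},
    {"x": -0.02,"y": 0,"z": -0.02,"wx": 0,"wy": -0.01,"wz": 0,"fingers": 1},
    {"x": -0.01,"y": 0,"z": -0.01,"wx": 0,"wy": 0,"wz": 0,"fingers": 1},
    {"x": 0,"y": 0,"z": -0.01,"wx": 0,"wy": 0,"wz": 0,"fingers": 1},
    {"x": 0,"y": 0,"z": 0,"wx": 0,"wy": 0,"wz": 0,"fingers": 1},
    {"x": 0,"y": 0,"z": 0,"wx": 0,"wy": 0,"wz": 0,"fingers": 1},
    {"x": 0,"y": 0,"z": 0,"wx": 0,"wy": 0,"wz": 0,"fingers": 1},
    {"x": 0,"y": 0,"z": 0,"wx": 0,"wy": 0,"wz": 0,"fingers": 1},
    {"x": 0,"y": 0,"z": 0,"wx": 0,"wy": 0,"wz": 0,"fingers": 1},
    {"x": 0,"y": 0,"z": 0,"wx": 0,"wy": 0,"wz": 0,"fingers": 1},
  ],
)

```text
time_s: 33.2
eef_pos: [0.5131, 0.1039, 0.1392]
eef_rot: [0.13, -3.135, 0.002]
ft_force: [1.5, 0.1, 0.6]
finger_gap: 0.0119
```

```bash
python3 - <<'E'
from h import *
from workcell import r
s=r.state(); show(s); z=Ro.from_rotvec(s['eef_rot']).as_matrix()[:,2]; print("nut",s['eef_pos']+.111*z)
plan(s,[.5131,.1056,.139],94.75,1)
E
```

```text
t 33.2 p [0.5131 0.1039 0.1392] yawy 94.74 z [-0.0034 -0.0013 -1.    ] F [1.51 0.07 0.65] M [ 0.18  -0.597 -0.002] gap 0.0119
nut [0.51267748 0.10372704 0.02820327]
n 1 w tot/0.08 [-0.012 -0.044 -0.001] d tool/0.04 [-0.005  0.043  0.005]
0 [-0.005  0.043  0.005] [-0.012 -0.044 -0.001]
```

Call:
jog_arm(
  rows=[
    {"x": -0.01,"y": 0,"z": 0,"wx": 0,"wy": -0.02,"wz": 0,"fingers": 1},
    {"x": 0,"y": 0,"z": 0,"wx": 0,"wy": -0.02,"wz": 0,"fingers": 0.7},
    {"x": 0,"y": 0,"z": 0,"wx": 0,"wy": 0,"wz": 0,"fingers": 0.6},
    {"x": 0,"y": 0,"z": 0,"wx": 0,"wy": 0,"wz": 0,"fingers": 0.6},
    {"x": 0,"y": 0,"z": 0,"wx": 0,"wy": 0,"wz": 0,"fingers": 0.6},
    {"x": 0,"y": 0,"z": 0,"wx": 0,"wy": 0,"wz": 0,"fingers": 0.6},
    {"x": 0,"y": 0,"z": 0,"wx": 0,"wy": 0,"wz": 0,"fingers": 0.6},
    {"x": 0,"y": 0,"z": 0,"wx": 0,"wy": 0,"wz": 0,"fingers": 0.6},
    {"x": 0,"y": 0,"z": 0,"wx": 0,"wy": 0,"wz": 0,"fingers": 0.6},
    {"x": 0,"y": 0,"z": 0,"wx": 0,"wy": 0,"wz": 0,"fingers": 0.6},
  ],
)

```text
time_s: 34.45
eef_pos: [0.5103, 0.1038, 0.1375]
eef_rot: [0.13, -3.131, 0.002]
ft_force: [-0.5, 0.5, -0.7]
finger_gap: 0.0371
```

```bash
python3 - <<'E'
from h import *
from workcell import r
s=r.state(); show(s)
snap("wrist","w11")
E
```

```text
t 34.45 p [0.5103 0.1038 0.1375] yawy 94.77 z [-0.0082 -0.0014 -1.    ] F [-0.47  0.45 -0.68] M [ 0.003 -0.028  0.049] gap 0.0371
```

View pics/w11.png

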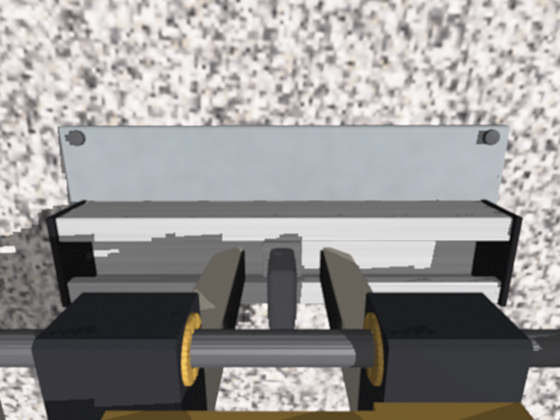

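Released cleanly. Backing straight up.

Call:
jog_arm(
  rows=[
    {"x": 0,"y": 0,"z": -0.2,"wx": 0,"wy": -0.02,"wz": 0,"fingers": 0.6},
    {"x": 0,"y": 0,"z": -0.4,"wx": 0,"wy": -0.02,"wz": 0,"fingers": 0.6},
    {"x": 0,"y": 0,"z": -0.5,"wx": 0,"wy": -0.02,"wz": 0,"fingers": 0.6},
    {"x": 0,"y": 0,"z": -0.6,"wx": 0,"wy": -0.02,"wz": 0,"fingers": 0.6},
    {"x": 0,"y": 0,"z": -0.6,"wx": 0,"wy": -0.02,"wz": 0,"fingers": 0.6},
    {"x": 0,"y": 0,"z": -0.5,"wx": 0,"wy": 0,"wz": 0,"fingers": 0.6},
    {"x": 0,"y": 0,"z": -0.2,"wx": 0,"wy": 0,"wz": 0,"fingers": 0.6},
    {"x": 0,"y": 0,"z": 0,"wx": 0,"wy": 0,"wz": 0,"fingers": 0.6},
    {"x": 0,"y": 0,"z": 0,"wx": 0,"wy": 0,"wz": 0,"fingers": 0.6},
    {"x": 0,"y": 0,"z": 0,"wx": 0,"wy": 0,"wz": 0,"fingers": 0.6},
  ],
)

```text
time_s: 35.75
eef_pos: [0.5104, 0.104, 0.2673]
eef_rot: [-0.131, 3.134, -0.001]
ft_force: [-0.2, -0.7, -0.1]
finger_gap: 0.0374
```

```bash
python3 - <<'E'
from h import *
from workcell import r
s=r.state(); show(s)
snap("wrist","w12"); snap("side","s12")
a=cv2.imread("pics/w12.png"); b=cv2.imread("pics/s12.png")
x=cv2.resize(a[150:300,180:400],(660,450),interpolation=cv2.INTER_CUBIC); cv2.imwrite("pics/w12c.png",x)
cv2.imwrite("pics/s12c.png",cv2.resize(b[110:320,190:350],None,fx=3,fy=2.8,interpolation=cv2.INTER_CUBIC))
E
```

```text
t 35.75 p [0.5104 0.104  0.2673] yawy 94.78 z [ 4.6e-03 -8.0e-04 -1.0e+00] F [-0.22 -0.75 -0.08] M [-0.008  0.03   0.041] gap 0.0374
```

View pics/w12c.png

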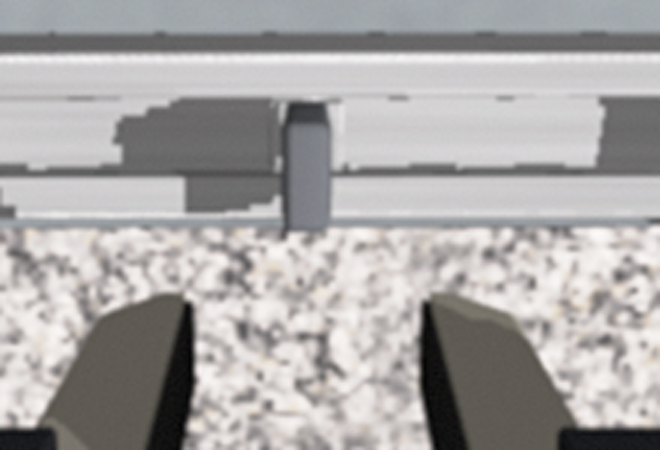

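View pics/s12c.png

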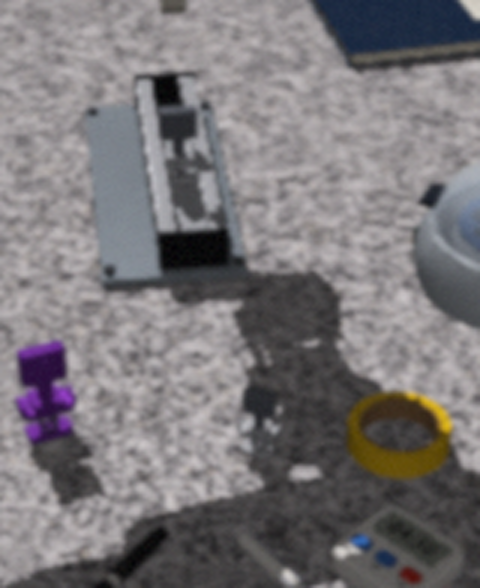

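```bash
python3 - <<'E'
from h import *
c=load("w12"); d=np.load("w12.npy"); f=lambda x,y:(x/3+180,y/3+150)
for x,y in [(308,140),(308,170),(308,215),(298,170),(318,170)]:
    u,v=f(x,y); o,dd=ray(c,u,v); print((o+dd*d[int(round(v)),int(round(u))]).round(4))
P=np.array([onz(c,*f(*p),.082)[:2] for p in [(288,125),(328,125),(328,228),(288,228)]]); print(P.round(4),P.mean(0))
for a,b in ((0,3),(1,2)): q=P[b]-P[a]; print(np.degrees(np.arctan2(q[1],q[0])))
m=P.mean(0); print("off slot mm",1e3*((m-[.5131,.1056])@[np.cos(np.radians(4.75)),np.sin(np.radians(4.75))]))
E
```

```text
[0.5028 0.1045 0.082 ]
[0.5105 0.1051 0.0827]
[0.5229 0.1061 0.0817]
[0.511  0.1026 0.0816]
[0.5107 0.1077 0.0813]
[[0.4993 0.0991]
 [0.4984 0.1091]
 [0.5259 0.1116]
 [0.5268 0.1012]] [0.51259822 0.10526269]
4.418990032492566
5.02527542186304
off slot mm -0.527985832202084
```

The top of the grip is at 82 mm and level, the yaw is about 4.7° (square to the rail), and the nut is 0.5 mm off the slot centre, so it's seated. Handing in.

```bash
python3 - <<'E'
from workcell import r
print(r.finish_job()); print(r.state()['time_s'])
E
```

```text
the job is handed in; nothing more can be done
None
the job is handed in; nothing more can be done
```

The channel nut is fitted in the rail and I handed the job in. It took about 36 s of the 64 s allowed.

**What I did:** I picked the larger grey nut, lowered it lengthwise through the slot near the rail's middle and pressed it against its spring. I then gave it a quarter turn, let the spring lift it, let go and backed straight up. The downward press was about 8 N. The nut drifted 2 mm off the slot's centre during the turn, so I nudged it back before letting it rise.

**Last checks:**
- **Height:** the grip top is level at about 82 mm, which puts the nut's origin at 28 mm, its seated height.
- **Angle and position:** the nut is at about 4.7° against the rail's 4.75°. It is about 0.5 mm off the slot centre, within the grooves' play.
- **Clear of the nut:** the gripper was about 13 cm above its release height, and the force readings were within sensor noise.
- **Bystanders:** the arm never touched the timer, tape roll, marker or other nuts. The last side view showed nothing disturbed, but I did not measure their positions.

No final check failed. I could not see the grooves under the lips directly, so the catch is inferred from the nut's height and angle and from the spring force on the gripper dropping away as it rose.

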